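# Load the glassware dryer and hold in its recessed reset

### The arm

A 7-joint arm with a two-finger parallel gripper is mounted at the origin on the work surface. World frame = base frame: x ahead of the robot, y to its left, z up, the work surface at z = 0. Lengths are in m, angles in rad, forces in N, time in s.
With the tool pointing down it reaches from about 0.35 to 0.775 m from the base axis. Payload 3.1 kg.
Tool frame: the origin (TCP) lies between the finger pads; the fingertips stand 22 mm ahead of it and the grasp point (between the pads) lies 3 mm ahead of it; z points along the fingers, y is the direction in which the jaws open and shut (so a half turn about z gives the same grasp; the last joint's range is limited). The gripper opens to 85 mm and grips with 20 to 120 N. Pads are 22 mm wide; open, the fingers measure 114 mm over their backs; the gripper's body (76 mm by 85 mm) begins 54 mm behind the grasp point. The pads swing forward as they close: fully open they stand 13 mm farther back than shut.
Start: joints at [1.067, 0.311, 0.014, 1.512, -0.004, 1.319, -0.027], TCP at [0.245, -0.492, 0.253] pointing down, gripper open.
Joint ranges: [-2.7, 2.7], [-0.3, 1.91], [-1.27, 1.3], [0.12, 2.57], [-1.44, 4.58], [0.2, 2.03], [-3.05, 3.05]. Speed limits (rad/s): [2.79, 2.79, 3.14, 3.14, 3.14, 3.14, 3.14].

### API

Orientations are given as a unit quaternion [w, x, y, z].
In Python, from workcell import get_state, get_image, finish_job, trace, tip_of gives the robot as it stands.
- The arm moves only by the shell command python3 -m pendant 'ROWS' [FORCE]. ROWS is JSON, a list of rows, each an object of numbers: "rx", "ry", "rz": the turn, a rotation vector about the tool's x, y, z as a fraction of full scale; "tx", "ty", "tz": the shift along the tool's x, y, z as a fraction of full scale; "gripper": the closure, from 0 (fully open) to 1 (shut). In form: [{"rx": .., "ry": .., "rz": .., "tx": .., "ty": .., "tz": .., "gripper": ..}, ...]. A call has 1 to 12 rows; each row shifts and turns the commanded pose from where the row before left it, along the tool's axes as they then stand; what a row does not reach is not made up. Full scale, the value 1, is 30 mm for a shift and 4 degrees for a turn. A row lasts 1/10 s, in which the tool goes at most 50 mm and 8.59 degrees, less where a joint would pass 70% of its speed; a pose out of reach is approached as far as the arm can. A call with a number of a shift or a turn outside -1 to 1 is refused whole. A call with a gripper value outside its range is refused whole. The fingers move at their own pace and stop on an object; FORCE is the grip in N (left out, the last holds). Time passes only in rows, so rows that do not move let the fingers close. It gives the time, the measured TCP pose, the force and the opening at its end, in the units of the state.
- get_state(): the state, without advancing time (a new reading comes with each control period).
- get_image(name): name is "side" or "top"; returns a dict with "image" (480x640x3 uint8, blue, green, red), "depth" (480x640 float32, m along the optical axis (not along the pixel's ray), 0 where there is no reading), "K" (3x3 intrinsics, pixels), "rvec" (rotation vector, rad) and "tvec" (3), from world to camera coordinates, as OpenCV has them. Camera axes: x right, y down, z forward; pixel columns grow to the right and rows downward; lengths in m; the calibration is good to about 2 mm. A picture is of the moment at which its call begins.
- finish_job(): hands the job in, once; it reports no verdict.
Trained networks look in a picture, given as the dict that the camera call returned (one of the last four; its "shot" number tells which), for a name from the list of things; names that differ only in an ending like _2 or _b are one class to them, and where a whole thing is asked for, a point or a joint stands for the part that bears it (a point fixed in the world has none). Each returns a list of dicts, best first, with "p" (0 to 1); they miss things now and then, are a little off and sometimes report something else, mostly with a low value. They report only what shows in the picture. A call takes as long as a camera call.
- trace(picture, target): "region" (480x640 bool, what is visible of it) and "box" ([left, top, right, bottom] in pixels, round what is visible of it).
- tip_of(picture, target): "pixel" ([column, row] in pixels: a listed point, or the origin of a listed thing).
The state is a dict: "t": time; "joint_positions": joint angles; "qvel": joint speeds; "joint_torque": joint torques, N m; "tool_pos": TCP position; "tool_rot": TCP orientation; "ft_force": force on the tool from outside, world axes, zero at the start; "wrist_torque": the same for the moment, N m; "gripper_width": finger opening in m.
Only numpy, scipy, OpenCV 4.12 (cv2) and the standard library are available. Lean on these libraries where they do the work, as an engineer would, in place of code of your own. Each camera call takes 0.05 s, during which the arm holds its last target. There are 200 camera calls.

### The job

The glassware dryer's overheat cut-out has tripped while there was still one beaker to dry. Take the rinsed steel beaker lying in the draining cradle, lower it upside down over the dryer's one bare peg until its rim stands flat on the deck (do not drop it), and let go of it; then take the slim round-handled probe from the tool rack, reach its rod through the small round hole in the dryer's front ledge and press the recessed reset button all the way down. Finish while still gripping the probe and holding the button down, with the beaker left on its peg and the other ware and tools left where they are.

Things in the scene. Friction and masses are not known exactly. Their poses are not given: they have to be found in the camera images.
- beaker_center (a point): Middle of the rinsed steel beaker, on its axis, 52.5 mm from either end, about 80 mm above the bench at the start. +z points from its base out of its mouth. It starts on its side in the cradle at the left, mouth pointing to the rear or rear right and 15 degrees below level; its sides are clear to grip.
- beaker: The beaker: plain stainless steel, straight and round, 54 mm outside diameter, 105 mm long, bore 49 mm, base 4 mm thick, about 130 g. Origin: centre of the outside of its base; +z towards the mouth.
- beaker_mouth (a point): Centre of the beaker's mouth, at the rim, 52.5 mm along +z from beaker_center; same axes.
- cradle: Shallow blue tray (210 x 140 mm) with a wire draining cradle, fixed. Origin under its centre, x along the slope towards the mouth, z up. Two bars 8 mm thick run along x, 17 mm either side of the beaker's axis and 26 mm below it; a low cross bar stops the rim, so lift the beaker before moving it forward.
- peg: The one bare drying peg: upright steel tube 16 mm in diameter, 75 mm tall, round tip, fixed on the dryer's flat steel deck. Origin at its foot, on the deck surface (120 mm above the bench), +z up. A 24 mm wide nut, 5 mm high, holds its foot. A seated beaker stands rim down on the deck around it.
- dryer: Warm-air glassware dryer, white, 340 x 340 mm, fixed. Origin under it on the bench; +x to its rear, z up. Deck 120 mm high, from x = -110 mm rearwards; front ledge 75 mm high. Three places 105 mm apart along y at x = -45 mm (the bare peg is one, jars stand on the others), two taller pieces at x = 75 mm. On the ledge: rocker switch, dial, lamp, reset hole.
- reset_hole (a point): Centre of the reset hole at the top surface of the dryer's front ledge (75 mm above the bench), at the ledge's left end seen from the robot: round, 12 mm in diameter, 2 mm chamfer, thin steel bezel ring 24 mm across, plate 5 mm thick. z up. The button lies straight below, its face 14 mm under the surface.
- reset (a joint): Travel of the recessed reset button: 0 up, 0.006 m fully down on its stop; spring of about 1.5 N at the start, 5 N fully down.
- reset_top (a point): Centre of the button's round black face, 16 mm wide, below the hole; goes down with the button.
- probe_grip (a point): Middle of the probe's handle: 92 mm above the rod's tip, 34 mm above the rack's top, 30 mm below the handle's upper end. +z along the probe from tip to handle; it starts upright, in one of the rack's three holes.
- probe: The probe: blunt steel rod 5 mm in diameter, 58 mm long, then a shoulder ring 18 mm wide and 4 mm thick, then a plain slim round black handle 13 mm in diameter, 60 mm tall; about 40 g. Origin at the rod's tip, +z towards the handle. It hangs by the shoulder in the rack.
- rack: Clear tool rack on a white foot, 175 x 70 mm, top 70 mm above the bench, fixed, at the right. Origin under its centre, x along the row. Three holes 55 mm apart along x hold the probe, a screwdriver and a spatula in any order. Fingers closing across the row (along its y) stay clear of the neighbours.
- screwdriver_grip (a point): Screwdriver in the rack, thick fluted black handle 25 mm wide; mid-height of its handle. Leave it.
- spatula_grip (a point): Steel spatula in the rack with a flat blade 20 mm wide at the top; mid-height of its upper part. Leave it.
- jar_white: Upturned white jar on the dryer, 62 mm wide, 82 mm tall; origin at the centre of its underside. Leave it.
- jar_amber: Upturned amber glass jar on the dryer, 58 mm wide, 85 mm tall; origin at the centre of its underside. Leave it.
- flask_a: Upturned conical glass flask at the rear of the dryer, 76 mm wide, 120 mm tall. Origin at the centre of its underside. Leave it.
- cup_b: Upturned white cup at the rear of the dryer, 72 mm wide, 95 mm tall. Origin at the centre of its underside. Leave it.

How it is judged:
On the way, in this order (a step that is already met when the one before it is completed fails the run):
1. the beaker stands upside down over the bare peg, its rim flat on the deck, released (z of beaker_mouth in the frame of peg between -0.004 and 0.004 m and horizontal distance between beaker_mouth and peg below 0.018 m and z of beaker_center in the frame of peg between 0.05 and 0.0565 m and contact force between the fingers and beaker below 0.1 N and linear speed of beaker below 0.02 m/s), for 0.2 s.
2. the button is held down by the probe, which the fingers grip (value of joint reset above 0.0045 m and contact force between probe and reset above 2 N and contact force between the fingers and probe above 3 N), for 0.3 s.
At the end, for the whole second after the job is handed in: The beaker stands still upside down round the bare peg, rim within 4 mm of the deck and centred within 18 mm, untouched by the fingers; the probe, still gripped (over 3 N), presses the button at least 4.5 of its 6 mm down with over 2 N (all of step 1 and all of step 2); the arm keeps its last pose, push and grip.
It fails at once if ware already on the dryer is shifted by more than 25 mm or knocked over (distance of any of jar_white, jar_amber, flask_a, cup_b from where it was at the start of the episode above 0.025 m or angle between any of jar_white, jar_amber, flask_a, cup_b's own z axis and vertical above 0.5 rad).
It fails at once if the screwdriver or the spatula is taken out of the rack or knocked askew (moved more than 20 mm) (distance of any of screwdriver_grip, spatula_grip from where it was at the start of the episode above 0.02 m).
It fails at once if the beaker is dropped: it falls freely at more than 0.4 m/s, which is a fall of about 8 mm (linear speed of beaker above 0.4 m/s and contact force between each of the arm, the fingers and beaker below 0.01 N).
It also fails if it takes over 67 s, if anything falls off the work surface, if the arm or the gripper's body presses on something with over 40 N, if the wrist force passes 120 N, or if a joint passes its speed limit or range.

## Working session

There is one attempt and no reset: what is moved stays moved. The work goes in short steps, Python scripts to look and compute and a shell command to move; the robot and the scene stay as the last step left them, time stands still between calls to the robot, and variables do not carry over. Pictures are saved under pics/ and viewed, about 8 in all and at most 12, crops included, and the job is handed in when it is done.

```bash
mkdir -p pics; cat > h.py <<'E'
import numpy as np, cv2
from scipy.spatial.transform import Rotation as R
from workcell import get_state, get_image, finish_job, trace, tip_of
def cam(p):
    Rm=cv2.Rodrigues(np.array(p["rvec"],float))[0]; return Rm,np.array(p["tvec"],float).ravel(),np.array(p["K"],float)
def ray(p,px):
    Rm,t,K=cam(p); d=Rm.T@np.linalg.solve(K,[px[0],px[1],1.]); return -Rm.T@t,d
def atz(p,px,z):
    o,d=ray(p,px); return o+d*(z-o[2])/d[2]
def cloud(p,mask):
    Rm,t,K=cam(p); v,u=np.nonzero(mask&(p["depth"]>0)); z=p["depth"][v,u]
    return (np.linalg.solve(K,np.stack([u*z,v*z,z]))-t[:,None]).T@Rm
def proj(p,X):
    return cv2.projectPoints(np.array(X,float).reshape(-1,1,3),np.array(p["rvec"],float),np.array(p["tvec"],float),np.array(p["K"],float),None)[0].reshape(-1,2)
def tri(ps,pxs):
    A=np.zeros((3,3));b=np.zeros(3)
    for p,x in zip(ps,pxs):
        o,d=ray(p,x); d/=np.linalg.norm(d); M=np.eye(3)-np.outer(d,d); A+=M;b+=M@o
    return np.linalg.solve(A,b)
def tool():
    s=get_state(); q=s["tool_rot"]; return np.array(s["tool_pos"]),R.from_quat([q[1],q[2],q[3],q[0]]),s
E
cat > a.py <<'E'
from h import *
np.set_printoptions(precision=4,suppress=True)
P={n:get_image(n) for n in("top","side")}
for n in P: cv2.imwrite(f"pics/{n}0.png",P[n]["image"])
for t in ["beaker_center","beaker_mouth","beaker","peg","reset_hole","probe_grip","probe","screwdriver_grip","spatula_grip","rack","dryer","cradle","jar_white","jar_amber","flask_a","cup_b"]:
    px=[]
    for n in P:
        r=tip_of(P[n],t)
        px.append(np.array(r[0]["pixel"]) if r else None)
        print(t,n,[(np.round(x["pixel"],1).tolist(),round(x["p"],2)) for x in r[:3]])
    if px[0] is not None and px[1] is not None: print("   tri",tri(P.values(),px),[np.round(proj(P[n],tri(P.values(),px))[0]-x,1) for n,x in zip(P,px)])
r=trace(P["top"],"beaker")
for n in P:
    r=trace(P[n],"beaker")
    if r:
        c=cloud(P[n],r[0]["region"]); print(n,r[0]["p"],len(c),c.mean(0),np.linalg.svd(c-c.mean(0),full_matrices=False)[2][0],c.min(0),c.max(0))
for n in P: print(n,"campos",ray(P[n],(320,240)))
s=get_state();print(s)
E
python3 a.py
```

```text
beaker_center top [([156.4, 319.9], 0.77), ([524.8, 291.3], 0.47)]
beaker_center side [([265.3, 161.0], 0.59), ([244.8, 153.5], 0.57), ([305.3, 470.0], 0.55)]
   tri [0.4909 0.3799 0.0421] [array([  0.9, -12.1]), array([-9.8,  0.4])]
beaker_mouth top [([175.0, 295.7], 0.69), ([156.4, 318.5], 0.44), ([170.1, 320.8], 0.38)]
beaker_mouth side [([265.2, 164.2], 0.85)]
   tri [0.516  0.3356 0.0641] [array([-0. ,  0.2]), array([ 0.1, -0. ])]
beaker top [([143.7, 339.3], 0.59)]
beaker side [([338.8, 234.8], 0.71), ([227.5, 147.8], 0.57)]
   tri [ 0.5617  0.409  -0.2028] [array([ 33.4, -60.4]), array([-52.2, -18.7])]
peg top [([383.0, 230.5], 0.57), ([508.9, 290.7], 0.19)]
peg side [([349.6, 279.8], 0.78)]
   tri [ 0.6452 -0.1041  0.1184] [array([ 0. , -0.5]), array([-0.6,  0.1])]
reset_hole top [([292.4, 286.6], 0.56)]
reset_hole side [([281.4, 229.5], 0.71), ([300.5, 452.0], 0.16)]
   tri [0.5333 0.0847 0.0781] [array([-0. , -0.3]), array([-0.3,  0. ])]
probe_grip top [([522.2, 289.4], 0.67)]
probe_grip side [([303.6, 450.4], 0.51)]
   tri [ 0.5217 -0.3874  0.1016] [array([-0. , -0.1]), ar
[... 1848 characters left out ...]
  ]
top campos (array([ 0.51  , -0.003 ,  1.2226]), array([ 0.1045,  0.0251, -0.9943]))
side campos (array([ 0.5175, -0.6102,  0.8024]), array([ 0.0969,  0.6652, -0.7404]))
{'t': 1.85, 'joint_positions': array([ 1.0673,  0.3109,  0.014 ,  1.5115, -0.0044,  1.3192, -0.0272]), 'qvel': array([-0.0004, -0.0016, -0.0003, -0.0008,  0.001 , -0.0006,  0.0001]), 'joint_torque': array([ -0.    , -37.9807,   0.1457, -23.0855,   0.0122,   0.002 ,
        -0.    ]), 'tool_pos': array([ 0.2451, -0.4924,  0.2533]), 'tool_rot': array([ 0.    ,  0.9735,  0.2289, -0.    ]), 'ft_force': array([ 0.996 ,  0.4147, -0.1932]), 'wrist_torque': array([ 0.0077,  0.0203, -0.0238]), 'gripper_width': 0.08554854149669734}
```

View images.

```bash
python3 - <<'E'
import cv2,numpy as np
a=cv2.imread("pics/top0.png")
cv2.imwrite("pics/topA.png",cv2.resize(a[120:390,90:590],(800,432),interpolation=cv2.INTER_CUBIC))
E
```

```text
(no output)
```

View pics/topA.png

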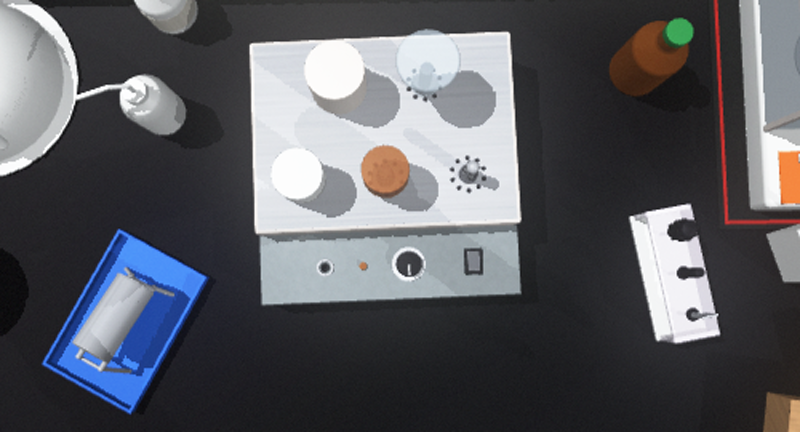

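View pics/side0.png

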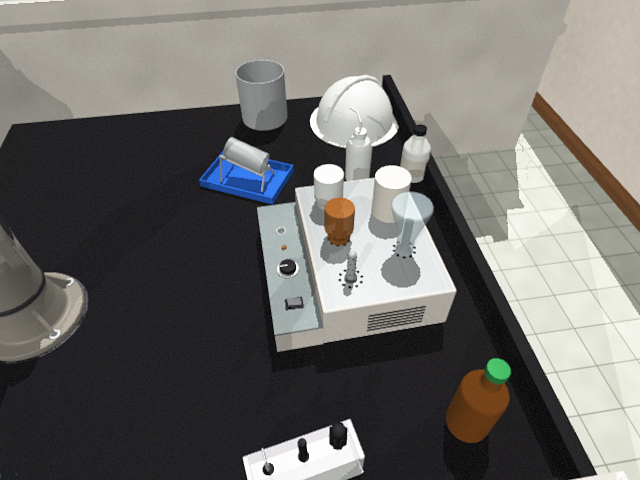

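```bash
cat > b.py <<'E'
from h import *
from scipy.optimize import least_squares
np.set_printoptions(precision=4,suppress=True)
P={n:get_image(n) for n in("top","side")}
C=[]
for n in P:
    r=trace(P[n],"beaker")[0]["region"].astype(np.uint8)
    m=cv2.erode(r,np.ones((3,3)))>0
    c=cloud(P[n],m); C.append(c[(c[:,2]>.06)])
C=np.vstack(C)
def ax(b): return np.array([np.cos(b)*np.cos(np.radians(15)),np.sin(b)*np.cos(np.radians(15)),-np.sin(np.radians(15))])
def f(p):
    v=C-np.append(p[:2],p[2]); d=ax(p[3]); return np.linalg.norm(v-np.outer(v@d,d),axis=1)-.027
s=None
best=least_squares(f,[.468,.352,.08,-.5],loss="soft_l1",f_scale=.002)
p=best.x;d=ax(p[3]);t=(C-p[:3])@d
print("n",len(C),"rms",np.sqrt(np.mean(f(p)**2)),"yawdeg",np.degrees(p[3]),"ext",np.percentile(t,[0,1,50,99,100]))
ctr=p[:3]+d*(np.percentile(t,.5)+np.percentile(t,99.5))/2
print("center",ctr,"mouth",ctr+.0525*d,"base",ctr-.0525*d)
for n in P: print(n,proj(P[n],[ctr,ctr+.0525*d,ctr-.0525*d]).tolist())
# rack yaw from three tools; dryer yaw from peg/hole
E
python3 b.py
```

```text
n 1440 rms 0.08062286167890623 yawdeg -54.01429017716375 ext [-0.0662 -0.0606  0.2181  0.2618  0.2645]
center [0.5568 0.2199 0.2049] mouth [0.5866 0.1789 0.1913] base [0.5271 0.261  0.2185]
top [[215.0507443710211, 273.14416445659316], [238.28759915798992, 257.5589886707508], [191.06611410485894, 289.23088024853416]]
side [[281.71962261609934, 143.81919247869112], [297.8485969207314, 158.98109458111776], [266.04093705173835, 129.08058039265774]]
```

```bash
python3 -m pendant '[{"tz":-1},{"tz":-1},{"tx":1},{"tx":1},{"tx":1},{"tx":1},{"tx":1},{"tx":1},{"tx":0.5,"ty":-1},{"ty":-1},{"ty":-1},{"ty":-1}]'
```

```text
invalid input
```

```bash
sed -i 's/C.append(c\[(c\[:,2\]>.06)\])/C.append(c[(c[:,2]>.06)\&(np.hypot(c[:,0]-.468,c[:,1]-.352)<.09)]); print(n,len(c),len(C[-1]))/' b.py; python3 b.py
python3 -m pendant '[{"rx":0,"ry":0,"rz":0,"tx":0,"ty":0,"tz":-1,"gripper":0},{"rx":0,"ry":0,"rz":0,"tx":0,"ty":0,"tz":-1,"gripper":0}]'
```

```text
top 1178 1178
side 766 731
n 1909 rms 0.0019292150671210936 yawdeg -29.083667883503193 ext [0.1009 0.1025 0.1524 0.2019 0.2041]
center [0.4697 0.3607 0.0791] mouth [0.514  0.336  0.0655] base [0.4254 0.3853 0.0927]
top [[160.53523322308078, 318.218541369692], [174.58294160941168, 296.78864016642535], [146.04143697926833, 340.3289534755844]]
side [[246.02897041076557, 155.3162186314755], [264.49671433347976, 163.70122962672514], [227.619487864963, 146.95766036851666]]
t: 2.45
tool_pos: [0.2447, -0.4917, 0.313]
tool_rot: [-0.001, 0.973, 0.229, -0.0]
ft_force: [1.2, -0.9, -0.0]
gripper_width: 0.0858
```

```bash
cat > plan.py <<'E'
# plan.to(pos, Rm): shift in present tool axes (units of 30mm) and turn (units 4deg)
from h import *
np.set_printoptions(precision=3,suppress=True)
m=np.array([np.cos(np.radians(-29.1))*np.cos(np.radians(15)),np.sin(np.radians(-29.1))*np.cos(np.radians(15)),-np.sin(np.radians(15))])
base=np.array([.4254,.3853,.0927])
def graspR(al,yaw=-29.1):
    d=np.array([np.cos(np.radians(yaw)),np.sin(np.radians(yaw)),0]);a=np.radians(al)
    z=np.array([0,0,-1])*np.cos(a)+d*np.sin(a); y=np.array([-d[1],d[0],0]); return R.from_matrix(np.stack([np.cross(y,z),y,z],1))
def to(pos,Rt=None):
    p,r,s=tool(); v=r.inv().apply(np.array(pos)-p)
    print("shift units",v/.03,"n>=",np.linalg.norm(v)/.03)
    if Rt is not None: w=(r.inv()*Rt).as_rotvec(); print("turn units",np.degrees(w)/4,"deg",np.degrees(w))
E
python3 -m pendant '[{"rx":0,"ry":0,"rz":0,"tx":0.92,"ty":-0.76,"tz":0,"gripper":0},{"rx":0,"ry":0,"rz":0,"tx":0.92,"ty":-0.76,"tz":0,"gripper":0},{"rx":0,"ry":0,"rz":0,"tx":0.92,"ty":-0.76,"tz":0,"gripper":0},{"rx":0,"ry":0,"rz":0,"tx":0.92,"ty":-0.76,"tz":0,"gripper":0},{"rx":0,"ry":0,"rz":0,"tx":0.92,"ty":-0.76,"tz":0,"gripper":0},{"rx":0,"ry":0,"rz":0,"tx":0.92,"ty":-0.76,"tz":0,"gripper":0},{"rx":0,"ry":0,"rz":0,"tx":0.92,"ty":-0.76,"tz":0,"gripper":0},{"rx":0,"ry":0,"rz":0,"tx":0.92,"ty":-0.76,"tz":0,"gripper":0},{"rx":0,"ry":0,"rz":0,"tx":0.92,"ty":-0.76,"tz":0,"gripper":0},{"rx":0,"ry":0,"rz":0,"tx":0.92,"ty":-0.76,"tz":0,"gripper":0},{"rx":0,"ry":0,"rz":0,"tx":0.92,"ty":-0.76,"tz":0,"gripper":0},{"rx":0,"ry":0,"rz":0,"tx":0.92,"ty":-0.76,"tz":0,"gripper":0}]'
python3 -c "
from plan import *
print(get_state()['joint_positions']); to([.38,.35,.3],graspR(60))"
```

```text
t: 3.65
tool_pos: [0.42, -0.0985, 0.3135]
tool_rot: [0.0, 0.973, 0.229, 0.0]
ft_force: [1.0, 0.1, 0.1]
gripper_width: 0.0853
[ 0.545  0.053 -0.37   1.68   0.02   1.412 -0.937]
shift units [  5.465 -13.98    0.443] n>= 15.017090317725033
turn units [-15.992  -8.421 -27.724] deg [ -63.97   -33.683 -110.895]
```

```bash
python3 -m pendant '[{"rx":0,"ry":0,"rz":0,"tx":0.39,"ty":-1,"tz":0,"gripper":0},{"rx":0,"ry":0,"rz":0,"tx":0.39,"ty":-1,"tz":0,"gripper":0},{"rx":0,"ry":0,"rz":0,"tx":0.39,"ty":-1,"tz":0,"gripper":0},{"rx":0,"ry":0,"rz":0,"tx":0.39,"ty":-1,"tz":0,"gripper":0},{"rx":0,"ry":0,"rz":0,"tx":0.39,"ty":-1,"tz":0,"gripper":0},{"rx":0,"ry":0,"rz":0,"tx":0.39,"ty":-1,"tz":0,"gripper":0},{"rx":0,"ry":0,"rz":0,"tx":0.39,"ty":-1,"tz":0,"gripper":0},{"rx":0,"ry":0,"rz":0,"tx":0.39,"ty":-1,"tz":0,"gripper":0},{"rx":0,"ry":0,"rz":0,"tx":0.39,"ty":-1,"tz":0,"gripper":0},{"rx":0,"ry":0,"rz":0,"tx":0.39,"ty":-1,"tz":0,"gripper":0},{"rx":0,"ry":0,"rz":0,"tx":0.39,"ty":-1,"tz":0,"gripper":0},{"rx":0,"ry":0,"rz":0,"tx":0.39,"ty":-1,"tz":0,"gripper":0}]'
python3 -m pendant '[{"rx":0,"ry":0,"rz":-1,"tx":0.39,"ty":-1,"tz":0,"gripper":0},{"rx":0,"ry":0,"rz":-1,"tx":0.39,"ty":-1,"tz":0,"gripper":0},{"rx":0,"ry":0,"rz":-1,"tx":0,"ty":0,"tz":0,"gripper":0},{"rx":0,"ry":0,"rz":-1,"tx":0,"ty":0,"tz":0,"gripper":0},{"rx":0,"ry":0,"rz":-1,"tx":0,"ty":0,"tz":0,"gripper":0},{"rx":0,"ry":0,"rz":-1,"tx":0,"ty":0,"tz":0,"gripper":0},{"rx":0,"ry":0,"rz":-1,"tx":0,"ty":0,"tz":0,"gripper":0},{"rx":0,"ry":0,"rz":-1,"tx":0,"ty":0,"tz":0,"gripper":0},{"rx":0,"ry":0,"rz":-1,"tx":0,"ty":0,"tz":0,"gripper":0},{"rx":0,"ry":0,"rz":-1,"tx":0,"ty":0,"tz":0,"gripper":0},{"rx":0,"ry":0,"rz":-1,"tx":0,"ty":0,"tz":0,"gripper":0},{"rx":0,"ry":0,"rz":-1,"tx":0,"ty":0,"tz":0,"gripper":0}]'
python3 -m pendant '[{"rx":0,"ry":0,"rz":-1,"tx":0,"ty":0,"tz":0,"gripper":0},{"rx":0,"ry":0,"rz":-1,"tx":0,"ty":0,"tz":0,"gripper":0},{"rx":0,"ry":0,"rz":-1,"tx":0,"ty":0,"tz":0,"gripper":0},{"rx":0,"ry":0,"rz":-1,"tx":0,"ty":0,"tz":0,"gripper":0},{"rx":0,"ry":0,"rz":-1,"tx":0,"ty":0,"tz":0,"gripper":0},{"rx":0,"ry":0,"rz":-1,"tx":0,"ty":0,"tz":0,"gripper":0},{"rx":0,"ry":0,"rz":-1,"tx":0,"ty":0,"tz":0,"gripper":0},{"rx":0,"ry":0,"rz":-1,"tx":0,"ty":0,"tz":0,"gripper":0},{"rx":0,"ry":0,"rz":-1,"tx":0,"ty":0,"tz":0,"gripper":0},{"rx":0,"ry":0,"rz":-1,"tx":0,"ty":0,"tz":0,"gripper":0},{"rx":0,"ry":0,"rz":-1,"tx":0,"ty":0,"tz":0,"gripper":0},{"rx":0,"ry":0,"rz":-1,"tx":0,"ty":0,"tz":0,"gripper":0}]'
python3 -c "
from plan import *
print(get_state()['joint_positions']); to([.36,.42,.25],graspR(60))"
```

```text
t: 4.85
tool_pos: [0.3849, 0.286, 0.3135]
tool_rot: [0.0, 0.974, 0.229, 0.0]
ft_force: [0.2, -0.2, -0.2]
gripper_width: 0.0854
t: 6.05
tool_pos: [0.3771, 0.3487, 0.3133]
tool_rot: [0.0, 0.795, 0.606, 0.0]
ft_force: [-0.1, -0.3, -0.7]
gripper_width: 0.0856
t: 7.25
tool_pos: [0.3771, 0.3486, 0.3133]
tool_rot: [0.0, 0.48, 0.877, -0.0]
ft_force: [0.1, 0.1, -0.5]
gripper_width: 0.0858
[ 0.04   0.409 -1.151  1.466  0.372  1.506 -0.534]
shift units [2.312 0.8   2.109] n>= 3.229855111804624
turn units [ -3.703 -14.678  -6.412] deg [-14.812 -58.713 -25.649]
```

```bash
python3 -m pendant '[{"rx":0,"ry":0,"rz":-1,"tx":0,"ty":0,"tz":0,"gripper":0},{"rx":0,"ry":0,"rz":-1,"tx":0,"ty":0,"tz":0,"gripper":0},{"rx":0,"ry":0,"rz":-1,"tx":0,"ty":0,"tz":0,"gripper":0},{"rx":0,"ry":0,"rz":-1,"tx":0,"ty":0,"tz":0,"gripper":0},{"rx":0,"ry":0,"rz":-1,"tx":0,"ty":0,"tz":0,"gripper":0},{"rx":0,"ry":0,"rz":-1,"tx":0,"ty":0,"tz":0,"gripper":0},{"rx":0,"ry":0,"rz":-1,"tx":0,"ty":0,"tz":0,"gripper":0},{"rx":0,"ry":-1,"rz":0,"tx":0,"ty":0,"tz":0,"gripper":0},{"rx":0,"ry":-1,"rz":0,"tx":0,"ty":0,"tz":0,"gripper":0},{"rx":0,"ry":-1,"rz":0,"tx":0,"ty":0,"tz":0,"gripper":0},{"rx":0,"ry":-1,"rz":0,"tx":0,"ty":0,"tz":0,"gripper":0},{"rx":0,"ry":-1,"rz":0,"tx":0,"ty":0,"tz":0,"gripper":0}]'
python3 -c "
from plan import *
print(get_state()['joint_positions']); to([.36,.42,.25],graspR(60))"
python3 -m pendant '[{"rx":0,"ry":-1,"rz":0,"tx":0,"ty":0,"tz":0,"gripper":0},{"rx":0,"ry":-1,"rz":0,"tx":0,"ty":0,"tz":0,"gripper":0},{"rx":0,"ry":-1,"rz":0,"tx":0,"ty":0,"tz":0,"gripper":0},{"rx":0,"ry":-1,"rz":0,"tx":0,"ty":0,"tz":0,"gripper":0},{"rx":0,"ry":-1,"rz":0,"tx":0,"ty":0,"tz":0,"gripper":0},{"rx":0,"ry":-1,"rz":0,"tx":0,"ty":0,"tz":0,"gripper":0},{"rx":0,"ry":-1,"rz":0,"tx":0,"ty":0,"tz":0,"gripper":0},{"rx":0,"ry":-1,"rz":0,"tx":0,"ty":0,"tz":0,"gripper":0},{"rx":0,"ry":-1,"rz":0,"tx":0,"ty":0,"tz":0,"gripper":0},{"rx":0,"ry":-1,"rz":0,"tx":0,"ty":0,"tz":0,"gripper":0}]'
python3 -c "
from plan import *
print(get_state()['joint_positions']); Rt=graspR(60); to(base+.03*m-.12*Rt.apply([0,0,1]),Rt)"
```

```text
t: 8.45
tool_pos: [0.377, 0.3488, 0.3137]
tool_rot: [0.169, 0.251, 0.952, -0.044]
ft_force: [0.4, 0.8, -0.3]
gripper_width: 0.0855
[-0.148  0.347 -1.13   1.566  0.657  1.521 -0.278]
shift units [2.295 1.781 1.42 ] n>= 3.2335004589688014
turn units [-0.066 -9.956 -0.099] deg [ -0.265 -39.823  -0.396]
t: 9.45
tool_pos: [0.3768, 0.3491, 0.3134]
tool_rot: [0.485, 0.221, 0.837, -0.127]
ft_force: [0.8, -0.3, -1.1]
gripper_width: 0.0856
[-0.683  0.478 -0.917  1.762  1.194  1.844 -0.764]
shift units [5.71  1.825 1.338] n>= 6.141541906651831
turn units [-0.088  0.033 -0.064] deg [-0.35   0.131 -0.254]
```

```bash
python3 -m pendant '[{"rx":0,"ry":0,"rz":0,"tx":0.71,"ty":0.23,"tz":0.17,"gripper":0},{"rx":0,"ry":0,"rz":0,"tx":0.71,"ty":0.23,"tz":0.17,"gripper":0},{"rx":0,"ry":0,"rz":0,"tx":0.71,"ty":0.23,"tz":0.17,"gripper":0},{"rx":0,"ry":0,"rz":0,"tx":0.71,"ty":0.23,"tz":0.17,"gripper":0},{"rx":0,"ry":0,"rz":0,"tx":0.71,"ty":0.23,"tz":0.17,"gripper":0},{"rx":0,"ry":0,"rz":0,"tx":0.71,"ty":0.23,"tz":0.17,"gripper":0},{"rx":0,"ry":0,"rz":0,"tx":0.71,"ty":0.23,"tz":0.17,"gripper":0},{"rx":0,"ry":0,"rz":0,"tx":0.71,"ty":0.23,"tz":0.17,"gripper":0}]'
python3 -c "
from plan import *
print(get_state()['joint_positions']); Rt=graspR(60); to(base+.03*m-.003*Rt.apply([0,0,1]),Rt)
p=get_image('side'); q=get_image('top')
a=cv2.resize(p['image'][60:240,150:390],(640,480)); cv2.imwrite('pics/s1.png',a)
b=cv2.resize(q['image'][240:420,60:300],(640,480)); cv2.imwrite('pics/c1.png',cv2.resize(np.hstack([a,b]),(800,300)))"
```

```text
t: 10.25
tool_pos: [0.3608, 0.4219, 0.1442]
tool_rot: [0.483, 0.221, 0.837, -0.128]
ft_force: [-0.1, 0.1, -0.5]
gripper_width: 0.0855
[-0.884  0.834 -0.801  1.704  1.296  1.827 -1.051]
shift units [-0.009  0.009  3.866] n>= 3.8664707161484895
turn units [-0.102 -0.005 -0.062] deg [-0.409 -0.021 -0.249]
```

View pics/c1.png

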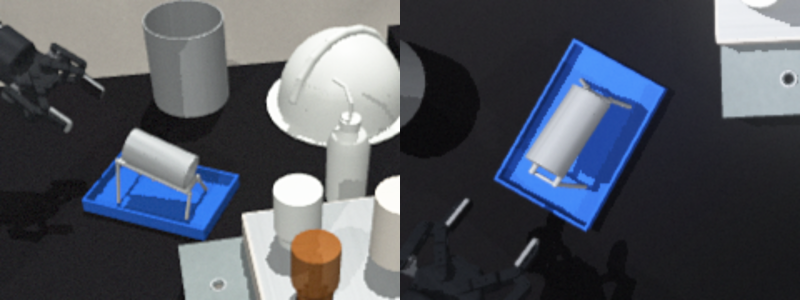

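```bash
python3 -c "
from plan import *
q=get_image('top'); s=get_image('side'); p,r,_=tool()
for o in ([0,0,.022],[0,.0428,.01],[0,-.0428,.01],[0,0.05,.01],[0,-.05,.01]): print(proj(q,p+r.apply(o)),proj(s,p+r.apply(o)))
print(proj(q,[base,base+.105*m]),proj(s,[base,base+.105*m]))
print(proj(q,p+.116*r.apply([0,0,1])), proj(q,base+.03*m))
D=q['depth']; 
for c in ((94,367),(136,391),(95,366),(135,392)):
  mk=np.zeros((480,640),bool); mk[c[1]-3:c[1]+4,c[0]-3:c[0]+4]=1; x=cloud(q,mk); x=x[x[:,2]>.08]; print(c,len(x),x.mean(0) if len(x) else 0, r.inv().apply(x.mean(0)-p) if len(x) else 0)
"
```

```text
[[124.767 366.78 ]] [[205.712 129.019]]
[[102.293 361.105]] [[210.184 117.276]]
[[139.514 382.725]] [[192.729 135.512]]
[[ 99.178 359.296]] [[211.58  115.817]]
[[142.66  384.553]] [[191.185 137.125]]
[[146.062 340.322]
 [174.614 296.789]] [[227.626 146.972]
 [264.498 163.722]]
[[153.743 328.896]] [[154.403 327.605]]
(94, 367) 47 [0.38  0.464 0.155] [-0.006  0.046 -0.009]
(136, 391) 46 [0.334 0.38  0.156] [-0.007 -0.049 -0.008]
(95, 366) 48 [0.382 0.462 0.154] [-0.006  0.046 -0.006]
(135, 392) 45 [0.332 0.382 0.157] [-0.007 -0.049 -0.011]
```

```bash
python3 -m pendant '[{"rx":0,"ry":0,"rz":0,"tx":0,"ty":0,"tz":0.8,"gripper":0},{"rx":0,"ry":0,"rz":0,"tx":0,"ty":0,"tz":0.8,"gripper":0},{"rx":0,"ry":0,"rz":0,"tx":0,"ty":0,"tz":0.8,"gripper":0},{"rx":0,"ry":0,"rz":0,"tx":0,"ty":0,"tz":0.8,"gripper":0},{"rx":0,"ry":0,"rz":0,"tx":0,"ty":0,"tz":0.67,"gripper":0},{"rx":0,"ry":0,"rz":0,"tx":0,"ty":0,"tz":0,"gripper":0}]' 50
python3 -m pendant '[{"rx":0,"ry":0,"rz":0,"tx":0,"ty":0,"tz":0,"gripper":1},{"rx":0,"ry":0,"rz":0,"tx":0,"ty":0,"tz":0,"gripper":1},{"rx":0,"ry":0,"rz":0,"tx":0,"ty":0,"tz":0,"gripper":1},{"rx":0,"ry":0,"rz":0,"tx":0,"ty":0,"tz":0,"gripper":1},{"rx":0,"ry":0,"rz":0,"tx":0,"ty":0,"tz":0,"gripper":1},{"rx":0,"ry":0,"rz":0,"tx":0,"ty":0,"tz":0,"gripper":1}]' 50
python3 -c "
from plan import *
p,r,s=tool();print(s['joint_positions'],r.inv().apply([0,0,.06])/.03, r.inv().apply([-.03,0,.08])/.03)"
```

```text
t: 11.05
tool_pos: [0.4508, 0.3687, 0.0876]
tool_rot: [0.484, 0.223, 0.836, -0.13]
ft_force: [-0.2, -0.2, 0.2]
gripper_width: 0.0855
t: 11.65
tool_pos: [0.448, 0.3731, 0.0879]
tool_rot: [0.484, 0.22, 0.838, -0.126]
ft_force: [-0.5, 2.1, 2.5]
gripper_width: 0.0538
[-0.738  0.878 -0.732  1.791  1.433  1.678 -1.062] [-1.732  0.004 -1.   ] [-1.875 -0.487 -2.088]
```

```bash
python3 -m pendant '[{"rx":0,"ry":0,"rz":0,"tx":-0.38,"ty":0,"tz":-0.22,"gripper":1},{"rx":0,"ry":0,"rz":0,"tx":-0.76,"ty":0,"tz":-0.44,"gripper":1},{"rx":0,"ry":0,"rz":0,"tx":-0.76,"ty":0,"tz":-0.44,"gripper":1},{"rx":0,"ry":0,"rz":0,"tx":-0.76,"ty":0,"tz":-0.44,"gripper":1},{"rx":0,"ry":0,"rz":0,"tx":-0.76,"ty":0,"tz":-0.44,"gripper":1},{"rx":0,"ry":0,"rz":0,"tx":-0.76,"ty":0,"tz":-0.44,"gripper":1},{"rx":0,"ry":0,"rz":0,"tx":-0.76,"ty":0,"tz":-0.44,"gripper":1},{"rx":0,"ry":0,"rz":0,"tx":-0.76,"ty":0,"tz":-0.44,"gripper":1},{"rx":0,"ry":0,"rz":0,"tx":-0.5,"ty":0,"tz":-0.3,"gripper":1}]'
python3 -m pendant '[{"rx":0,"ry":1,"rz":0,"tx":0,"ty":0,"tz":0,"gripper":1},{"rx":0,"ry":1,"rz":0,"tx":0,"ty":0,"tz":0,"gripper":1},{"rx":0,"ry":1,"rz":0,"tx":0,"ty":0,"tz":0,"gripper":1},{"rx":0,"ry":1,"rz":0,"tx":0,"ty":0,"tz":0,"gripper":1},{"rx":0,"ry":1,"rz":0,"tx":0,"ty":0,"tz":0,"gripper":1},{"rx":0,"ry":1,"rz":0,"tx":0,"ty":0,"tz":0,"gripper":1},{"rx":0,"ry":1,"rz":0,"tx":0,"ty":0,"tz":0,"gripper":1},{"rx":0,"ry":1,"rz":0,"tx":0,"ty":0,"tz":0,"gripper":1},{"rx":0,"ry":1,"rz":0,"tx":0,"ty":0,"tz":0,"gripper":1},{"rx":0,"ry":1,"rz":0,"tx":0,"ty":0,"tz":0,"gripper":1},{"rx":0,"ry":1,"rz":0,"tx":0,"ty":0,"tz":0,"gripper":1},{"rx":0,"ry":1,"rz":0,"tx":0,"ty":0,"tz":0,"gripper":1}]'
python3 -m pendant '[{"rx":0,"ry":1,"rz":0,"tx":0,"ty":0,"tz":0,"gripper":1},{"rx":0,"ry":1,"rz":0,"tx":0,"ty":0,"tz":0,"gripper":1},{"rx":0,"ry":1,"rz":0,"tx":0,"ty":0,"tz":0,"gripper":1},{"rx":0,"ry":1,"rz":0,"tx":0,"ty":0,"tz":0,"gripper":1},{"rx":0,"ry":1,"rz":0,"tx":0,"ty":0,"tz":0,"gripper":1},{"rx":0,"ry":1,"rz":0,"tx":0,"ty":0,"tz":0,"gripper":1},{"rx":0,"ry":0.75,"rz":0,"tx":0,"ty":0,"tz":0,"gripper":1},{"rx":0,"ry":0,"rz":0,"tx":0,"ty":0,"tz":0,"gripper":1}]'
python3 - <<'E'
from plan import *
p,r,s=tool();print(s['joint_positions'],"a",r.apply([0,0,1]),"y",r.apply([0,1,0]))
C=[]
for n in ("side","top"):
    q=get_image(n); cv2.imwrite(f'pics/{n}2.png',q['image'])
    x=trace(q,"beaker"); print(n,[(t['p'],t['box']) for t in x[:2]])
    Y,X=np.mgrid[:480,:640]
    a=cv2.resize(q['image'][0:330,60:500],(400,300)); C.append(a)
cv2.imwrite('pics/c2.png',np.hstack(C))
E
```

```text
t: 12.55
tool_pos: [0.4475, 0.3715, 0.3044]
tool_rot: [0.483, 0.222, 0.837, -0.127]
ft_force: [-0.4, 0.1, -1.4]
gripper_width: 0.0537
t: 13.75
tool_pos: [0.4472, 0.3713, 0.3025]
tool_rot: [0.1, 0.253, 0.962, -0.027]
ft_force: [-0.6, -0.8, -1.2]
gripper_width: 0.0532
t: 14.55
tool_pos: [0.45, 0.3696, 0.3009]
tool_rot: [-0.127, 0.255, 0.958, 0.032]
ft_force: [0.3, -0.6, -0.9]
gripper_width: 0.0539
[ 0.036  0.699 -1.185  1.202  0.377  1.633  0.026] a [-0.226  0.126 -0.966] y [ 0.497  0.868 -0.003]
side [(0.63, [215.3, 58.4, 239.8, 111.2])]
top [(0.46, [338.2, 136.4, 376.1, 179.5])]
```

View pics/c2.png

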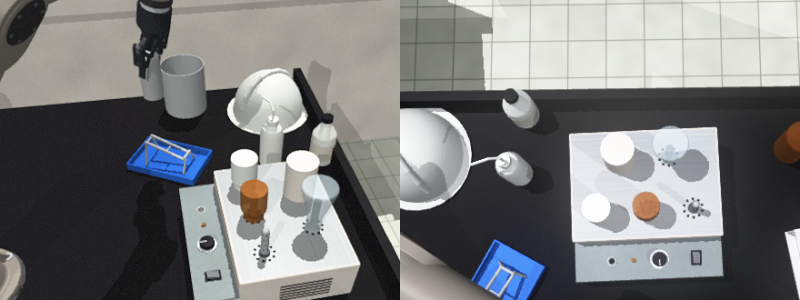

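```bash
python3 -c "
from plan import *
to([.45,-.10,.32]); p,r,s=tool(); print(r.inv().apply([0,0,-1]))"
```

```text
shift units [ -7.42  -13.665  -2.576] n>= 15.761472975330502
[-0.258  0.     0.966]
```

```bash
python3 -m pendant '[{"rx":0,"ry":0,"rz":0,"tx":-0.41,"ty":-0.76,"tz":-0.143,"gripper":1},{"rx":0,"ry":0,"rz":0,"tx":-0.41,"ty":-0.76,"tz":-0.143,"gripper":1},{"rx":0,"ry":0,"rz":0,"tx":-0.41,"ty":-0.76,"tz":-0.143,"gripper":1},{"rx":0,"ry":0,"rz":0,"tx":-0.41,"ty":-0.76,"tz":-0.143,"gripper":1},{"rx":0,"ry":0,"rz":0,"tx":-0.41,"ty":-0.76,"tz":-0.143,"gripper":1},{"rx":0,"ry":0,"rz":0,"tx":-0.41,"ty":-0.76,"tz":-0.143,"gripper":1},{"rx":0,"ry":0,"rz":0,"tx":-0.41,"ty":-0.76,"tz":-0.143,"gripper":1},{"rx":0,"ry":0,"rz":0,"tx":-0.41,"ty":-0.76,"tz":-0.143,"gripper":1},{"rx":0,"ry":0,"rz":0,"tx":-0.41,"ty":-0.76,"tz":-0.143,"gripper":1},{"rx":0,"ry":0,"rz":0,"tx":-0.41,"ty":-0.76,"tz":-0.143,"gripper":1},{"rx":0,"ry":0,"rz":0,"tx":-0.41,"ty":-0.76,"tz":-0.143,"gripper":1},{"rx":0,"ry":0,"rz":0,"tx":-0.41,"ty":-0.76,"tz":-0.143,"gripper":1}]'
python3 -m pendant '[{"rx":0,"ry":0,"rz":0,"tx":-0.41,"ty":-0.76,"tz":-0.143,"gripper":1},{"rx":0,"ry":0,"rz":0,"tx":-0.41,"ty":-0.76,"tz":-0.143,"gripper":1},{"rx":0,"ry":0,"rz":0,"tx":-0.41,"ty":-0.76,"tz":-0.143,"gripper":1},{"rx":0,"ry":0,"rz":0,"tx":-0.41,"ty":-0.76,"tz":-0.143,"gripper":1},{"rx":0,"ry":0,"rz":0,"tx":-0.41,"ty":-0.76,"tz":-0.143,"gripper":1},{"rx":0,"ry":0,"rz":0,"tx":-0.41,"ty":-0.76,"tz":-0.143,"gripper":1}]'
python3 -m pendant '[{"rx":-0.258,"ry":0,"rz":0.966,"tx":0,"ty":0,"tz":0,"gripper":1},{"rx":-0.258,"ry":0,"rz":0.966,"tx":0,"ty":0,"tz":0,"gripper":1},{"rx":-0.258,"ry":0,"rz":0.966,"tx":0,"ty":0,"tz":0,"gripper":1},{"rx":-0.258,"ry":0,"rz":0.966,"tx":0,"ty":0,"tz":0,"gripper":1},{"rx":-0.258,"ry":0,"rz":0.966,"tx":0,"ty":0,"tz":0,"gripper":1},{"rx":-0.258,"ry":0,"rz":0.966,"tx":0,"ty":0,"tz":0,"gripper":1},{"rx":-0.258,"ry":0,"rz":0.966,"tx":0,"ty":0,"tz":0,"gripper":1},{"rx":-0.258,"ry":0,"rz":0.966,"tx":0,"ty":0,"tz":0,"gripper":1},{"rx":-0.258,"ry":0,"rz":0.966,"tx":0,"ty":0,"tz":0,"gripper":1},{"rx":-0.258,"ry":0,"rz":0.966,"tx":0,"ty":0,"tz":0,"gripper":1},{"rx":-0.258,"ry":0,"rz":0.966,"tx":0,"ty":0,"tz":0,"gripper":1},{"rx":-0.258,"ry":0,"rz":0.966,"tx":0,"ty":0,"tz":0,"gripper":1}]'
python3 - <<'E'
from plan import *
p,r,s=tool();print(s['joint_positions'],"a",r.apply([0,0,1]),"y",r.apply([0,1,0]))
C=[]
for n in ("side","top"):
    q=get_image(n); x=trace(q,"beaker"); print(n,[(t['p'],t['box']) for t in x[:3]])
    cl=cloud(q,x[0]['region']); print(np.median(cl,0),cl.min(0),cl.max(0),[tip_of(q,'peg')[:1],tip_of(q,'beaker_mouth')[:1]])
to([.62,-.10,.32])
E
```

```text
t: 15.95
tool_pos: [0.4477, 0.0572, 0.3143]
tool_rot: [-0.126, 0.252, 0.959, 0.032]
ft_force: [0.1, -0.4, -1.3]
gripper_width: 0.054
t: 16.55
tool_pos: [0.4485, -0.1001, 0.3202]
tool_rot: [-0.126, 0.252, 0.959, 0.032]
ft_force: [0.7, 0.7, -1.3]
gripper_width: 0.0538
t: 17.75
tool_pos: [0.4485, -0.0988, 0.3199]
tool_rot: [-0.101, 0.621, 0.773, 0.081]
ft_force: [0.3, 0.1, -0.8]
gripper_width: 0.0539
[ 1.148  0.352 -1.076  1.504  0.061  1.546  0.3  ] a [-0.056  0.251 -0.966] y [ 0.976  0.216 -0.001]
side [(0.63, [210.7, 198.6, 248.8, 259.8])]
[ 0.452 -0.12   0.305] [ 0.376 -0.134 -0.002] [0.477 0.207 0.374] [[{'pixel': [351.0, 278.7], 'p': 0.85}], [{'pixel': [235.8, 247.9], 'p': 0.93}]]
top [(0.86, [370.0, 318.9, 396.3, 350.9])]
[ 0.449 -0.085  0.346] [ 0.425 -0.102  0.243] [ 0.471 -0.071  0.351] [[{'pixel': [382.5, 227.9], 'p': 0.69}], [{'pixel': [294.3, 288.9], 'p': 0.72}]]
shift units [-1.198  5.563 -0.335] n>= 5.700561206378291
```

```bash
python3 -m pendant '[{"rx":0,"ry":0,"rz":0,"tx":-0.17,"ty":0.8,"tz":-0.05,"gripper":1},{"rx":0,"ry":0,"rz":0,"tx":-0.17,"ty":0.8,"tz":-0.05,"gripper":1},{"rx":0,"ry":0,"rz":0,"tx":-0.17,"ty":0.8,"tz":-0.05,"gripper":1},{"rx":0,"ry":0,"rz":0,"tx":-0.17,"ty":0.8,"tz":-0.05,"gripper":1},{"rx":0,"ry":0,"rz":0,"tx":-0.17,"ty":0.8,"tz":-0.05,"gripper":1},{"rx":0,"ry":0,"rz":0,"tx":-0.17,"ty":0.8,"tz":-0.05,"gripper":1},{"rx":0,"ry":0,"rz":0,"tx":-0.17,"ty":0.8,"tz":-0.05,"gripper":1},{"rx":0,"ry":0,"rz":0,"tx":-0.17,"ty":0.8,"tz":-0.05,"gripper":1},{"rx":0,"ry":0,"rz":0,"tx":0,"ty":0,"tz":0,"gripper":1}]'
cat > fit.py <<'E'
from plan import *
from scipy.optimize import least_squares
p,r,s=tool();print(p,s['joint_positions'],"a",r.apply([0,0,1]),"y",r.apply([0,1,0]))
C=[]
g=p+.003*r.apply([0,0,1])
for n in ("side","top"):
    q=get_image(n); x=trace(q,"beaker")
    cv2.imwrite(f'pics/{n}3.png',q['image'])
    for t in x[:1]:
        mk=cv2.erode(t['region'].astype(np.uint8),np.ones((3,3)))>0
        cl=cloud(q,mk); k=(np.hypot(*(cl-g)[:,:2].T)<.06)&(cl[:,2]>g[2]-.1); cl=cl[k]
        print(n,t['p'],t['box'],len(cl),"zrange",np.percentile(cl[:,2],[1,50,99]))
    for nm in("peg","beaker_mouth"):
        u=tip_of(q,nm); print(nm,[(np.round(v['pixel'],1),round(v['p'],2),atz(q,v['pixel'],.12 if nm=="peg" else g[2]-.073)) for v in u[:1]])
    if n=="side": S=cl[cl[:,2]<g[2]+.02]
def f(v):
    t=np.array([v[2],v[3],-1]);t/=np.linalg.norm(t); w=S-[v[0],v[1],g[2]]
    return np.linalg.norm(w-np.outer(w@t,t),axis=1)-.027
b=least_squares(f,[g[0],g[1],0,0],loss="soft_l1",f_scale=.002); v=b.x
print("axis at grasp",v[:2],"at mouth",v[:2]+.073*v[2:],"tilt deg",np.degrees(v[2:]),"rms",np.sqrt(np.mean(f(v)**2)),"g",g)
E
python3 fit.py
```

```text
t: 19.05
tool_pos: [0.6477, -0.0992, 0.3182]
tool_rot: [-0.103, 0.62, 0.773, 0.082]
ft_force: [1.1, 0.2, -2.3]
gripper_width: 0.0538
[ 0.648 -0.099  0.318] [ 0.628  0.754 -0.915  0.891  0.316  1.747  0.134] a [-0.058  0.255 -0.965] y [ 0.976  0.217 -0.001]
side 0.75 [336.7, 184.8, 371.5, 245.1] 1419 zrange [0.245 0.299 0.346]
peg [(array([349.8, 279.2]), 0.79, array([ 0.647, -0.104,  0.12 ]))]
beaker_mouth [(array([353.8, 233.4]), 0.64, array([ 0.649, -0.101,  0.242]))]
top 0.91 [369.9, 199.3, 396.7, 235.9] 631 zrange [0.252 0.347 0.35 ]
peg []
beaker_mouth [(array([386.3, 221.5]), 0.91, array([ 0.646, -0.099,  0.242]))]
axis at grasp [ 0.647 -0.098] at mouth [ 0.648 -0.097] tilt deg [0.209 0.607] rms 0.0007229310414634873 g [ 0.648 -0.098  0.315]
```

```bash
python3 - <<'E'
import cv2,numpy as np
a=cv2.resize(cv2.imread("pics/side3.png")[130:330,250:450],(400,400));b=cv2.resize(cv2.imread("pics/top3.png")[120:320,270:470],(400,400))
cv2.imwrite("pics/c3.png",np.hstack([a,b]))
E
```

```text
(no output)
```

View pics/c3.png

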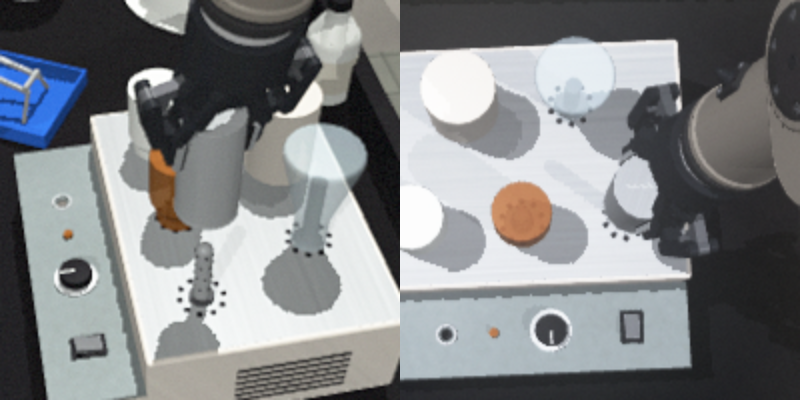

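```bash
python3 -m pendant '[{"rx":0,"ry":0,"rz":0,"tx":-0.17,"ty":-0.11,"tz":-0.05,"gripper":1},{"rx":0,"ry":0,"rz":0,"tx":-0.1,"ty":0,"tz":0.37,"gripper":1},{"rx":0,"ry":0,"rz":0,"tx":-0.1,"ty":0,"tz":0.37,"gripper":1},{"rx":0,"ry":0,"rz":0,"tx":-0.1,"ty":0,"tz":0.37,"gripper":1},{"rx":0,"ry":0,"rz":0,"tx":-0.1,"ty":0,"tz":0.37,"gripper":1}]'
python3 -m pendant '[{"rx":0,"ry":0,"rz":0,"tx":-0.1,"ty":0,"tz":0.37,"gripper":1},{"rx":0,"ry":0,"rz":0,"tx":-0.1,"ty":0,"tz":0.37,"gripper":1},{"rx":0,"ry":0,"rz":0,"tx":-0.1,"ty":0,"tz":0.37,"gripper":1},{"rx":0,"ry":0,"rz":0,"tx":-0.1,"ty":0,"tz":0.37,"gripper":1},{"rx":0,"ry":0,"rz":0,"tx":-0.1,"ty":0,"tz":0.37,"gripper":1},{"rx":0,"ry":0,"rz":0,"tx":-0.1,"ty":0,"tz":0.37,"gripper":1},{"rx":0,"ry":0,"rz":0,"tx":0,"ty":0,"tz":0,"gripper":1}]'
python3 fit.py
```

```text
t: 19.95
tool_pos: [0.643, -0.1063, 0.2729]
tool_rot: [-0.102, 0.621, 0.773, 0.081]
ft_force: [0.1, -0.7, -1.1]
gripper_width: 0.054
t: 20.65
tool_pos: [0.6424, -0.1068, 0.2032]
tool_rot: [-0.103, 0.621, 0.773, 0.08]
ft_force: [1.6, 0.2, -0.9]
gripper_width: 0.0538
[ 0.642 -0.107  0.203] [ 0.703  0.799 -0.903  1.133  0.341  1.504  0.145] a [-0.06   0.252 -0.966] y [ 0.976  0.216 -0.004]
side 0.71 [334.0, 244.1, 364.9, 287.7] 1025 zrange [0.13  0.184 0.231]
peg []
beaker_mouth [(array([349.2, 279.1]), 0.57, array([ 0.644, -0.109,  0.127]))]
top 0.64 [370.1, 209.0, 392.2, 243.4] 425 zrange [0.149 0.232 0.237]
peg []
beaker_mouth [(array([383.8, 228.9]), 0.66, array([ 0.646, -0.105,  0.127]))]
axis at grasp [ 0.642 -0.106] at mouth [ 0.642 -0.105] tilt deg [-0.041  0.415] rms 0.0007099507075289583 g [ 0.642 -0.106  0.2  ]
```

```bash
python3 -m pendant '[{"rx":0,"ry":0,"rz":0,"tx":-0.017,"ty":0,"tz":0.065,"gripper":1},{"rx":0,"ry":0,"rz":0,"tx":-0.017,"ty":0,"tz":0.065,"gripper":1},{"rx":0,"ry":0,"rz":0,"tx":-0.017,"ty":0,"tz":0.065,"gripper":1},{"rx":0,"ry":0,"rz":0,"tx":0,"ty":0,"tz":0,"gripper":1}]'
python3 -m pendant '[{"rx":0,"ry":0,"rz":0,"tx":-0.01,"ty":0,"tz":0.04,"gripper":1},{"rx":0,"ry":0,"rz":0,"tx":0,"ty":0,"tz":0,"gripper":1}]'
```

```text
t: 21.45
tool_pos: [0.6432, -0.1065, 0.1991]
tool_rot: [-0.102, 0.621, 0.773, 0.081]
ft_force: [-0.7, 0.0, -0.3]
gripper_width: 0.0538
t: 21.65
tool_pos: [0.6434, -0.1064, 0.1988]
tool_rot: [-0.102, 0.621, 0.773, 0.081]
ft_force: [-0.5, -0.1, 0.5]
gripper_width: 0.0539
```

```bash
python3 -m pendant '[{"rx":0,"ry":0,"rz":0,"tx":-0.017,"ty":0,"tz":0.065,"gripper":1},{"rx":0,"ry":0,"rz":0,"tx":0,"ty":0,"tz":0,"gripper":1}]'
python3 -m pendant '[{"rx":0,"ry":0,"rz":0,"tx":-0.017,"ty":0,"tz":0.065,"gripper":1},{"rx":0,"ry":0,"rz":0,"tx":0,"ty":0,"tz":0,"gripper":1}]'
python3 fit.py
```

```text
t: 21.85
tool_pos: [0.6434, -0.1061, 0.1986]
tool_rot: [-0.102, 0.621, 0.773, 0.082]
ft_force: [-2.4, 0.2, 6.7]
gripper_width: 0.0539
t: 22.05
tool_pos: [0.6434, -0.106, 0.1985]
tool_rot: [-0.101, 0.621, 0.773, 0.082]
ft_force: [-3.5, -1.7, 14.2]
gripper_width: 0.0537
[ 0.643 -0.106  0.199] [ 0.706  0.801 -0.905  1.144  0.344  1.488  0.145] a [-0.055  0.253 -0.966] y [0.976 0.216 0.001]
side 0.64 [335.8, 242.4, 367.6, 290.6] 1011 zrange [0.125 0.18  0.227]
peg [(array([349.6, 278.6]), 0.71, array([ 0.647, -0.102,  0.12 ]))]
beaker_mouth [(array([349.7, 278. ]), 0.71, array([ 0.647, -0.103,  0.123]))]
top 0.73 [370.7, 210.9, 392.6, 243.3] 425 zrange [0.145 0.225 0.23 ]
peg []
beaker_mouth [(array([384.1, 228.9]), 0.78, array([ 0.647, -0.106,  0.123]))]
axis at grasp [ 0.643 -0.105] at mouth [ 0.644 -0.105] tilt deg [0.261 0.11 ] rms 0.0007456212774623099 g [ 0.643 -0.105  0.196]
```

```bash
python3 -m pendant '[{"rx":0,"ry":0,"rz":0,"tx":0.02,"ty":0,"tz":-0.08,"gripper":1},{"rx":0,"ry":0,"rz":0,"tx":0,"ty":0,"tz":0,"gripper":1},{"rx":0,"ry":0,"rz":0,"tx":0,"ty":0,"tz":0,"gripper":0},{"rx":0,"ry":0,"rz":0,"tx":0,"ty":0,"tz":0,"gripper":0},{"rx":0,"ry":0,"rz":0,"tx":0,"ty":0,"tz":0,"gripper":0},{"rx":0,"ry":0,"rz":0,"tx":0,"ty":0,"tz":0,"gripper":0},{"rx":0,"ry":0,"rz":0,"tx":0,"ty":0,"tz":0,"gripper":0},{"rx":0,"ry":0,"rz":0,"tx":0,"ty":0,"tz":0,"gripper":0},{"rx":0,"ry":0,"rz":0,"tx":0,"ty":0,"tz":0,"gripper":0}]'
python3 fit.py | tail -1
```

```text
t: 23.35
tool_pos: [0.6434, -0.1064, 0.1968]
tool_rot: [-0.102, 0.621, 0.773, 0.081]
ft_force: [-0.0, -1.0, -1.1]
gripper_width: 0.0851
axis at grasp [ 0.644 -0.105] at mouth [ 0.644 -0.105] tilt deg [0.068 0.033] rms 0.0006955902661786767 g [ 0.643 -0.106  0.194]
```

```bash
python3 -m pendant '[{"rx":0,"ry":0,"rz":0,"tx":0,"ty":0,"tz":-0.3,"gripper":0},{"rx":0,"ry":0,"rz":0,"tx":0,"ty":0,"tz":-0.5,"gripper":0},{"rx":0,"ry":0,"rz":0,"tx":0,"ty":0,"tz":-0.7,"gripper":0},{"rx":0,"ry":0,"rz":0,"tx":0,"ty":0,"tz":-0.9,"gripper":0},{"rx":0,"ry":0,"rz":0,"tx":0,"ty":0,"tz":-0.9,"gripper":0},{"rx":0,"ry":0,"rz":0,"tx":0,"ty":0,"tz":-0.9,"gripper":0}]'
python3 - <<'E'
from plan import *
z=np.array([0,0,-1.]);b=np.radians(-79.7);y=np.array([np.cos(b),np.sin(b),0])
Rt=R.from_matrix(np.stack([np.cross(y,z),y,z],1))
print(get_state()['joint_positions']); to([.522,-.3,.32],Rt)
p,r,s=tool(); Rd=r*R.from_euler('y',-15,degrees=True); print(Rd.apply([0,0,1]), ((Rd.inv()*Rt).as_rotvec(degrees=True))/4, Rt.inv().apply(np.array([.522,-.387,.3])-p)/.03,Rd.inv().apply(np.array([.522,-.387,.3])-p)/.03)
E
```

```text
t: 24.35
tool_pos: [0.6505, -0.1386, 0.3205]
tool_rot: [-0.101, 0.621, 0.773, 0.082]
ft_force: [0.5, -0.9, -0.1]
gripper_width: 0.0855
[ 0.648  0.782 -0.902  0.824  0.335  1.789  0.193]
shift units [-4.186 -5.343 -1.104] n>= 6.876507284007805
turn units [-3.004 -2.903 22.896] deg [-12.018 -11.613  91.585]
[ 0.001 -0.    -1.   ] [ 0.01  -0.    23.039] [-5.695  7.38   0.685] [-7.16  -5.969  0.685]
```

```bash
python3 -m pendant '[{"rx":0,"ry":-1,"rz":0,"tx":0,"ty":0,"tz":0,"gripper":0},{"rx":0,"ry":-1,"rz":0,"tx":0,"ty":0,"tz":0,"gripper":0},{"rx":0,"ry":-1,"rz":0,"tx":0,"ty":0,"tz":0,"gripper":0},{"rx":0,"ry":-0.75,"rz":0,"tx":0,"ty":0,"tz":0,"gripper":0},{"rx":0,"ry":0,"rz":0,"tx":-0.9,"ty":-0.75,"tz":0,"gripper":0},{"rx":0,"ry":0,"rz":0,"tx":-0.9,"ty":-0.75,"tz":0,"gripper":0},{"rx":0,"ry":0,"rz":0,"tx":-0.9,"ty":-0.75,"tz":0,"gripper":0},{"rx":0,"ry":0,"rz":0,"tx":-0.9,"ty":-0.75,"tz":0,"gripper":0},{"rx":0,"ry":0,"rz":0,"tx":-0.9,"ty":-0.75,"tz":0,"gripper":0},{"rx":0,"ry":0,"rz":0,"tx":-0.9,"ty":-0.75,"tz":0,"gripper":0},{"rx":0,"ry":0,"rz":0,"tx":-0.9,"ty":-0.75,"tz":0,"gripper":0},{"rx":0,"ry":0,"rz":0,"tx":-0.9,"ty":-0.75,"tz":0,"gripper":0}]'
python3 -m pendant '[{"rx":0,"ry":0,"rz":1,"tx":0,"ty":0,"tz":0,"gripper":0},{"rx":0,"ry":0,"rz":1,"tx":0,"ty":0,"tz":0,"gripper":0},{"rx":0,"ry":0,"rz":1,"tx":0,"ty":0,"tz":0,"gripper":0},{"rx":0,"ry":0,"rz":1,"tx":0,"ty":0,"tz":0,"gripper":0},{"rx":0,"ry":0,"rz":1,"tx":0,"ty":0,"tz":0,"gripper":0},{"rx":0,"ry":0,"rz":1,"tx":0,"ty":0,"tz":0,"gripper":0},{"rx":0,"ry":0,"rz":1,"tx":0,"ty":0,"tz":0,"gripper":0},{"rx":0,"ry":0,"rz":1,"tx":0,"ty":0,"tz":0,"gripper":0},{"rx":0,"ry":0,"rz":1,"tx":0,"ty":0,"tz":0,"gripper":0},{"rx":0,"ry":0,"rz":1,"tx":0,"ty":0,"tz":0,"gripper":0},{"rx":0,"ry":0,"rz":1,"tx":0,"ty":0,"tz":0,"gripper":0},{"rx":0,"ry":0,"rz":1,"tx":0,"ty":0,"tz":0,"gripper":0}]'
python3 -m pendant '[{"rx":0,"ry":0,"rz":1,"tx":0,"ty":0,"tz":0,"gripper":0},{"rx":0,"ry":0,"rz":1,"tx":0,"ty":0,"tz":0,"gripper":0},{"rx":0,"ry":0,"rz":1,"tx":0,"ty":0,"tz":0,"gripper":0},{"rx":0,"ry":0,"rz":1,"tx":0,"ty":0,"tz":0,"gripper":0},{"rx":0,"ry":0,"rz":1,"tx":0,"ty":0,"tz":0,"gripper":0},{"rx":0,"ry":0,"rz":1,"tx":0,"ty":0,"tz":0,"gripper":0},{"rx":0,"ry":0,"rz":1,"tx":0,"ty":0,"tz":0,"gripper":0},{"rx":0,"ry":0,"rz":1,"tx":0,"ty":0,"tz":0,"gripper":0},{"rx":0,"ry":0,"rz":1,"tx":0,"ty":0,"tz":0,"gripper":0},{"rx":0,"ry":0,"rz":1,"tx":0,"ty":0,"tz":0,"gripper":0},{"rx":0,"ry":0,"rz":1,"tx":0,"ty":0,"tz":0,"gripper":0}]'
cat > rk.py <<'E'
from plan import *
P={n:get_image(n) for n in("top","side")}
for t in ["probe_grip","screwdriver_grip","spatula_grip","reset_hole","peg","beaker_center"]:
    px=[]
    for n in P:
        u=tip_of(P[n],t); px.append(u[0]['pixel'] if u else None)
        zz={"probe_grip":.104,"reset_hole":.075,"beaker_center":.1725}.get(t,.104)
        print(t,n,np.round(px[-1],1) if u else None, round(u[0]['p'],2) if u else 0, atz(P[n],px[-1],zz) if u else None)
    if all(x is not None for x in px): print('   tri',tri(P.values(),px))
z=np.array([0,0,-1.]);b=np.radians(-79.7);y=np.array([np.cos(b),np.sin(b),0])
Rt=R.from_matrix(np.stack([np.cross(y,z),y,z],1))
p,r,s=tool(); print(p,s['joint_positions'],r.apply([0,0,1])); to([.522,-.387,.2],Rt)
a=P['side']['image'][300:480,200:440];b=P['top']['image'][200:380,400:640]
cv2.imwrite('pics/c4.png',np.hstack([cv2.resize(a,(400,300)),cv2.resize(b,(400,300))]))
E
python3 rk.py
```

```text
t: 25.55
tool_pos: [0.5207, -0.3892, 0.3198]
tool_rot: [0.0, 0.626, 0.78, -0.0]
ft_force: [0.5, -0.9, 0.1]
gripper_width: 0.0857
t: 26.75
tool_pos: [0.5216, -0.3878, 0.3196]
tool_rot: [0.0, 0.89, 0.456, 0.0]
ft_force: [1.6, 0.1, -0.2]
gripper_width: 0.0853
t: 27.85
tool_pos: [0.5217, -0.3877, 0.3196]
tool_rot: [0.0, 0.996, 0.09, 0.0]
ft_force: [-0.3, 0.6, 0.1]
gripper_width: 0.0851
probe_grip top [522.9 289.3] 0.51 [ 0.522 -0.388  0.104]
probe_grip side [336.  235.9] 0.67 [0.644 0.023 0.104]
   tri [ 0.551 -0.278  0.439]
screwdriver_grip top [520.2 265.3] 0.78 [ 0.571 -0.385  0.104]
screwdriver_grip side [339.5 436.2] 0.72 [ 0.577 -0.377  0.104]
   tri [ 0.573 -0.381  0.117]
spatula_grip top [528.1 317.9] 0.59 [ 0.464 -0.396  0.104]
spatula_grip side [267.5 462.9] 0.48 [ 0.468 -0.397  0.104]
   tri [ 0.466 -0.396  0.102]
reset_hole top [295.7 286.2] 0.62 [0.534 0.078 0.075]
reset_hole side None 0 None
peg top [354.1 168.4] 0.63 [ 0.778 -0.048  0.104]
peg side None 0 None
beaker_center top [383.5 225.4] 0.64 [ 0.648 -0.1    0.172]
beaker_center side [350.6 260.4] 0.72 [ 0.646 -0.102  0.172]
   tri [ 0.647 -0.1    0.171]
[ 0.521 -0.388  0.319] [ 0.899  0.562 -0.534  1.045  0.275  1.6   -0.944] [-0.001 -0.    -1.   ]
shift units [ 0.028 -0.03   3.958] n>= 3.957860401206174
turn units [0.003 0.009 0.044] deg [0.014 0.038 0.175]
```

View pics/c4.png

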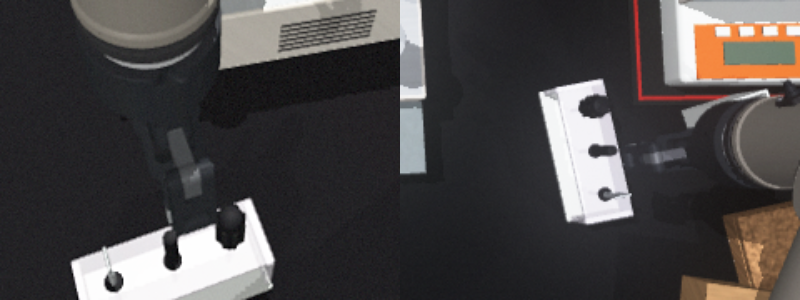

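```bash
python3 - <<'E'
from plan import *
for n in("top","side"):
    q=get_image(n)
    for t in("screwdriver_grip","spatula_grip","probe_grip"):
        for x in trace(q,t)[:1]:
            c=cloud(q,x['region']); c=c[(np.hypot(c[:,0]-.522,c[:,1]+.387)<.1)&(c[:,2]>.09)&(c[:,2]<.25)]
            if len(c): print(n,t,x['p'],len(c),"z99",np.percentile(c[:,2],99),"mean",np.mean(c,0),c[c[:,2]>.1][:,:2].min(0),c[:,:2].max(0))
E
python3 -m pendant '[{"rx":0,"ry":0,"rz":0,"tx":0,"ty":0,"tz":0.8,"gripper":0},{"rx":0,"ry":0,"rz":0,"tx":0,"ty":0,"tz":0.8,"gripper":0},{"rx":0,"ry":0,"rz":0,"tx":0,"ty":0,"tz":0.8,"gripper":0},{"rx":0,"ry":0,"rz":0,"tx":0,"ty":0,"tz":0.8,"gripper":0},{"rx":0,"ry":0,"rz":0,"tx":0,"ty":0,"tz":0.8,"gripper":0},{"rx":0,"ry":0,"rz":0,"tx":0,"ty":0,"tz":0,"gripper":0}]'
```

```text
top screwdriver_grip 0.73 203 z99 0.1375927489498202 mean [ 0.574 -0.372  0.123] [ 0.561 -0.39 ] [ 0.588 -0.362]
top spatula_grip 0.61 36 z99 0.13806285672542526 mean [ 0.467 -0.391  0.118] [ 0.464 -0.403] [ 0.469 -0.384]
top probe_grip 0.44 68 z99 0.13723607848660066 mean [ 0.521 -0.382  0.12 ] [ 0.516 -0.39 ] [ 0.527 -0.378]
side screwdriver_grip 0.8 391 z99 0.13562776165396184 mean [ 0.573 -0.382  0.123] [ 0.561 -0.391] [ 0.587 -0.364]
side spatula_grip 0.56 46 z99 0.1387413518605832 mean [ 0.467 -0.402  0.119] [ 0.465 -0.406] [ 0.469 -0.393]
side probe_grip 0.5 144 z99 0.1362521518071299 mean [ 0.52  -0.389  0.122] [ 0.514 -0.394] [ 0.526 -0.38 ]
t: 29.55
tool_pos: [0.5189, -0.3871, 0.1946]
tool_rot: [-0.002, 0.996, 0.091, -0.004]
ft_force: [-2.1, 0.3, 0.2]
gripper_width: 0.0855
```

```bash
python3 -m pendant '[{"rx":0,"ry":0,"rz":0,"tx":0.03,"ty":0,"tz":0.6,"gripper":0},{"rx":0,"ry":0,"rz":0,"tx":0,"ty":0,"tz":0.6,"gripper":0},{"rx":0,"ry":0,"rz":0,"tx":0,"ty":0,"tz":0.6,"gripper":0},{"rx":0,"ry":0,"rz":0,"tx":0,"ty":0,"tz":0.6,"gripper":0},{"rx":0,"ry":0,"rz":0,"tx":0,"ty":0,"tz":0.25,"gripper":0},{"rx":0,"ry":0,"rz":0,"tx":0,"ty":0,"tz":0,"gripper":0}]' 70
python3 -m pendant '[{"rx":0,"ry":0,"rz":0,"tx":0,"ty":0,"tz":0,"gripper":1},{"rx":0,"ry":0,"rz":0,"tx":0,"ty":0,"tz":0,"gripper":1},{"rx":0,"ry":0,"rz":0,"tx":0,"ty":0,"tz":0,"gripper":1},{"rx":0,"ry":0,"rz":0,"tx":0,"ty":0,"tz":0,"gripper":1},{"rx":0,"ry":0,"rz":0,"tx":0,"ty":0,"tz":0,"gripper":1},{"rx":0,"ry":0,"rz":0,"tx":0,"ty":0,"tz":0,"gripper":1},{"rx":0,"ry":0,"rz":0,"tx":0,"ty":0,"tz":0,"gripper":1},{"rx":0,"ry":0,"rz":0,"tx":0,"ty":0,"tz":0,"gripper":1}]' 70
```

```text
t: 30.15
tool_pos: [0.522, -0.3879, 0.1191]
tool_rot: [-0.0, 0.996, 0.091, -0.001]
ft_force: [-0.2, 1.0, -0.8]
gripper_width: 0.0854
t: 30.95
tool_pos: [0.5223, -0.3873, 0.1195]
tool_rot: [-0.0, 0.996, 0.091, -0.0]
ft_force: [-1.4, 1.5, 3.4]
gripper_width: 0.0109
```

```bash
python3 -m pendant '[{"rx":0,"ry":0,"rz":0,"tx":0,"ty":0,"tz":-0.3,"gripper":1},{"rx":0,"ry":0,"rz":0,"tx":0,"ty":0,"tz":-0.6,"gripper":1},{"rx":0,"ry":0,"rz":0,"tx":0,"ty":0,"tz":-0.8,"gripper":1},{"rx":0,"ry":0,"rz":0,"tx":0,"ty":0,"tz":-0.8,"gripper":1},{"rx":0,"ry":0,"rz":0,"tx":0,"ty":0,"tz":-0.8,"gripper":1},{"rx":0,"ry":0,"rz":0,"tx":0,"ty":0,"tz":-0.8,"gripper":1},{"rx":0,"ry":0,"rz":0,"tx":0,"ty":0,"tz":-0.8,"gripper":1},{"rx":0,"ry":0,"rz":0,"tx":0,"ty":0,"tz":0,"gripper":1}]'
cat > pr.py <<'E'
from plan import *
import sys
P={n:get_image(n) for n in("top","side")}
p,r,s=tool(); print(p,s['joint_positions'],r.apply([0,0,1]),s['gripper_width'])
for t in ["probe_grip","probe"]:
    for n in P:
        u=tip_of(P[n],t)
        if u: print(t,n,np.round(u[0]['pixel'],1),round(u[0]['p'],2),'expected',proj(P[n],p+r.apply([0,0,.0 if t=="probe_grip" else .1]))[0])
c=proj(P['side'],p+r.apply([0,0,.05]))[0].astype(int); print(c)
x0,y0=max(c[0]-60,0),min(max(c[1]-60,0),360)
cv2.imwrite(sys.argv[1],cv2.resize(P['side']['image'][y0:y0+120,x0:x0+160],(640,480),interpolation=cv2.INTER_CUBIC)); print(x0,y0)
E
python3 pr.py pics/c5.png
```

```text
t: 31.75
tool_pos: [0.5242, -0.3892, 0.2711]
tool_rot: [0.003, 0.996, 0.091, 0.003]
ft_force: [-0.1, 0.6, -0.7]
gripper_width: 0.0112
[ 0.522 -0.388  0.267] [ 0.914  0.573 -0.532  1.156  0.281  1.48  -0.959] [ 0.    -0.002 -1.   ] 0.011303911873036658
probe_grip side [266.7 463.3] 0.63 expected [299.325 405.387]
probe side [353.9 278.2] 0.69 expected [302.481 435.257]
[301 421]
241 360
```

View pics/c5.png

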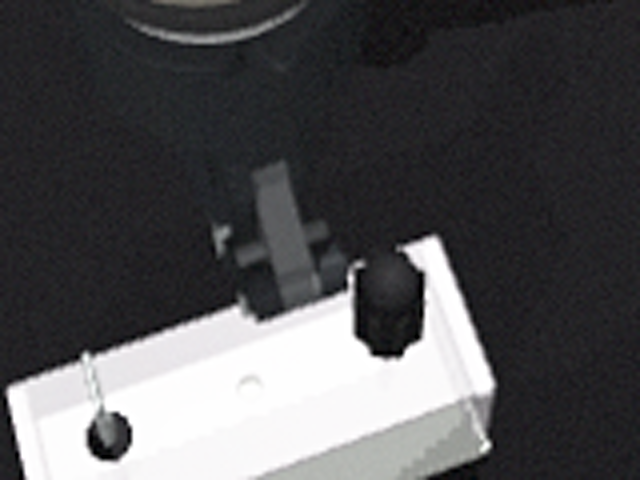

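```bash
python3 -m pendant '[{"rx":0,"ry":0,"rz":0,"tx":0.178,"ty":-0.855,"tz":0,"gripper":1},{"rx":0,"ry":0,"rz":0,"tx":0.178,"ty":-0.855,"tz":0,"gripper":1},{"rx":0,"ry":0,"rz":0,"tx":0.178,"ty":-0.855,"tz":0,"gripper":1},{"rx":0,"ry":0,"rz":0,"tx":0.178,"ty":-0.855,"tz":0,"gripper":1},{"rx":0,"ry":0,"rz":0,"tx":0.178,"ty":-0.855,"tz":0,"gripper":1},{"rx":0,"ry":0,"rz":0,"tx":0.178,"ty":-0.855,"tz":0,"gripper":1},{"rx":0,"ry":0,"rz":0,"tx":0.178,"ty":-0.855,"tz":0,"gripper":1},{"rx":0,"ry":0,"rz":0,"tx":0.178,"ty":-0.855,"tz":0,"gripper":1},{"rx":0,"ry":0,"rz":0,"tx":0.178,"ty":-0.855,"tz":0,"gripper":1},{"rx":0,"ry":0,"rz":0,"tx":0.178,"ty":-0.855,"tz":0,"gripper":1},{"rx":0,"ry":0,"rz":0,"tx":0.178,"ty":-0.855,"tz":0,"gripper":1},{"rx":0,"ry":0,"rz":0,"tx":0.178,"ty":-0.855,"tz":0,"gripper":1}]'
python3 -m pendant '[{"rx":0,"ry":0,"rz":0,"tx":0.178,"ty":-0.855,"tz":0,"gripper":1},{"rx":0,"ry":0,"rz":0,"tx":0.178,"ty":-0.855,"tz":0,"gripper":1},{"rx":0,"ry":0,"rz":0,"tx":0.178,"ty":-0.855,"tz":0,"gripper":1},{"rx":0,"ry":0,"rz":0,"tx":0.178,"ty":-0.855,"tz":0,"gripper":1},{"rx":0,"ry":0,"rz":0,"tx":0.178,"ty":-0.855,"tz":0,"gripper":1},{"rx":0,"ry":0,"rz":0,"tx":0.178,"ty":-0.855,"tz":0,"gripper":1},{"rx":0,"ry":0,"rz":0,"tx":0,"ty":0,"tz":0,"gripper":1}]'
cat > hole.py <<'E'
from plan import *
import sys
P={n:get_image(n) for n in("top","side")}
p,r,s=tool(); print(p,r.apply([0,0,1]),s['gripper_width'])
for t,z in [("probe_grip",.13),("probe",p[2]-.107),("reset_hole",.075)]:
    px=[]
    for n in P:
        u=tip_of(P[n],t)
        if u: print(t,n,np.round(u[0]['pixel'],1),round(u[0]['p'],2),atz(P[n],u[0]['pixel'],z))
C=[]
for n in P:
    c=proj(P[n],[.5335,.084,.075])[0].astype(int); x0,y0=c[0]-40,c[1]-50
    C.append(cv2.resize(P[n]['image'][y0:y0+80,x0:x0+80],(400,400),interpolation=cv2.INTER_CUBIC)); print(n,x0,y0,"tip exp",proj(P[n],p-[0,0,.107])[0],"hole exp",c)
cv2.imwrite(sys.argv[1],np.hstack(C))
E
python3 hole.py pics/c6.png
```

```text
t: 33.25
tool_pos: [0.5288, -0.0726, 0.2652]
tool_rot: [0.0, 0.996, 0.091, -0.001]
ft_force: [1.1, -0.4, -0.6]
gripper_width: 0.0112
t: 33.95
tool_pos: [0.5315, 0.0892, 0.2656]
tool_rot: [-0.002, 0.995, 0.095, -0.001]
ft_force: [0.3, -0.1, -0.1]
gripper_width: 0.0114
[0.532 0.084 0.265] [-0.002 -0.001 -1.   ] 0.011170804840018887
probe_grip side [336.1 435.5] 0.48 [ 0.57  -0.384  0.13 ]
probe side [277.1 204.9] 0.69 [0.53  0.078 0.158]
reset_hole top [292.1 288.5] 0.72 [0.529 0.086 0.075]
reset_hole side [282.  228.4] 0.96 [0.536 0.091 0.075]
top 252 236 tip exp [289.684 285.927] hole exp [292 286]
side 241 180 tip exp [278.    202.956] hole exp [281 230]
```

View pics/c6.png

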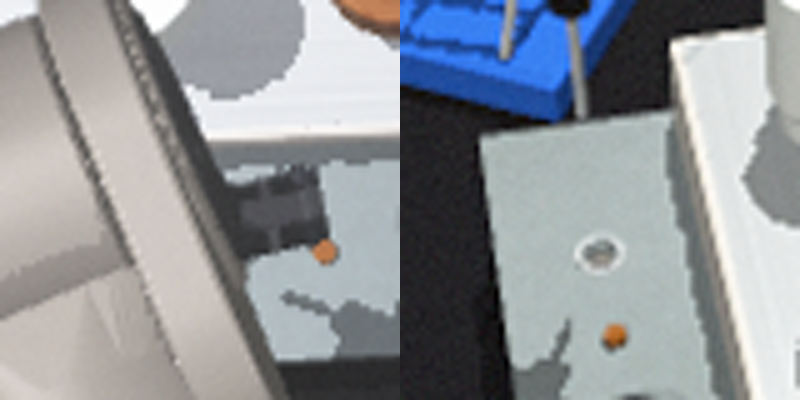

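```bash
python3 - <<'E'
from plan import *
P={n:get_image(n) for n in("top","side")}
p,r,s=tool()
for n,f,c in(("top","pics/top0.png",(293,287)),("side","pics/side0.png",(281,230))):
    g=cv2.imread(f).astype(int).sum(2)/3; w=g[c[1]-11:c[1]+12,c[0]-11:c[0]+12]
    bg=np.median(w); Y,X=np.mgrid[c[1]-11:c[1]+12,c[0]-11:c[0]+12]
    k=w>bg+20; d=w<bg-25; rr=np.hypot(X-c[0],Y-c[1])<9
    k&=rr;d&=rr
    for nm,m in(("ring",k),("dark",d)):
        if m.sum(): u=((X[m].min()+X[m].max())/2,(Y[m].min()+Y[m].max())/2); print(n,nm,m.sum(),X[m].mean(),Y[m].mean(),u,atz(P[n],u,.075))
q=P["side"]
print("rod vertical expected",proj(q,[p-[0,0,.107],p-[0,0,.06]]),"tip seen z.158",atz(q,(277.6,203.4),p[2]-.107),p)
E
```

```text
top ring 27 292.18518518518516 287.0 (np.float64(292.5), np.float64(286.5)) [0.533 0.085 0.075]
top dark 44 292.79545454545456 287.0 (np.float64(293.5), np.float64(287.0)) [0.532 0.083 0.075]
side ring 18 280.3333333333333 230.38888888888889 (np.float64(280.5), np.float64(230.5)) [0.532 0.085 0.075]
side dark 24 280.5833333333333 230.16666666666666 (np.float64(280.5), np.float64(230.0)) [0.532 0.087 0.075]
rod vertical expected [[278.276 203.044]
 [276.46  185.623]] tip seen z.158 [0.532 0.082 0.159] [0.533 0.083 0.266]
```

```bash
python3 -m pendant '[{"rx":0,"ry":0,"rz":0,"tx":0.01,"ty":-0.05,"tz":0.5,"gripper":1},{"rx":0,"ry":0,"rz":0,"tx":0,"ty":0,"tz":0.5,"gripper":1},{"rx":0,"ry":0,"rz":0,"tx":0,"ty":0,"tz":0.5,"gripper":1},{"rx":0,"ry":0,"rz":0,"tx":0,"ty":0,"tz":0.5,"gripper":1},{"rx":0,"ry":0,"rz":0,"tx":0,"ty":0,"tz":0.4,"gripper":1},{"rx":0,"ry":0,"rz":0,"tx":0,"ty":0,"tz":0.1,"gripper":1},{"rx":0,"ry":0,"rz":0,"tx":0,"ty":0,"tz":0,"gripper":1},{"rx":0,"ry":0,"rz":0,"tx":0,"ty":0,"tz":0,"gripper":1}]'
python3 - <<'E'
from plan import *
q=get_image('side');p,r,s=tool();print(p,r.apply([0,0,1]))
c=(281,222); im=q['image'][c[1]-20:c[1]+20,c[0]-20:c[0]+20]; cv2.imwrite('pics/c7.png',cv2.resize(im,(600,600),interpolation=cv2.INTER_CUBIC))
for z in(.107,.087,.067): print(proj(q,p-[0,0,z]))
print("hole",proj(q,[.5325,.085,.075]))
u=tip_of(q,'probe'); print(u[:1] and (u[0]['pixel'],u[0]['p'],atz(q,u[0]['pixel'],p[2]-.107)))
E
```

```text
t: 35.25
tool_pos: [0.5334, 0.0853, 0.1918]
tool_rot: [0.0, 0.996, 0.091, 0.0]
ft_force: [-0.7, 0.9, -0.3]
gripper_width: 0.0112
[0.534 0.085 0.192] [ 0.001 -0.    -1.   ]
[[281.01  227.155]]
[[280.339 220.689]]
[[279.647 214.023]]
hole [[280.886 230.464]]
([278.9, 229.1], 0.66, array([0.528, 0.08 , 0.085]))
```

View pics/c7.png

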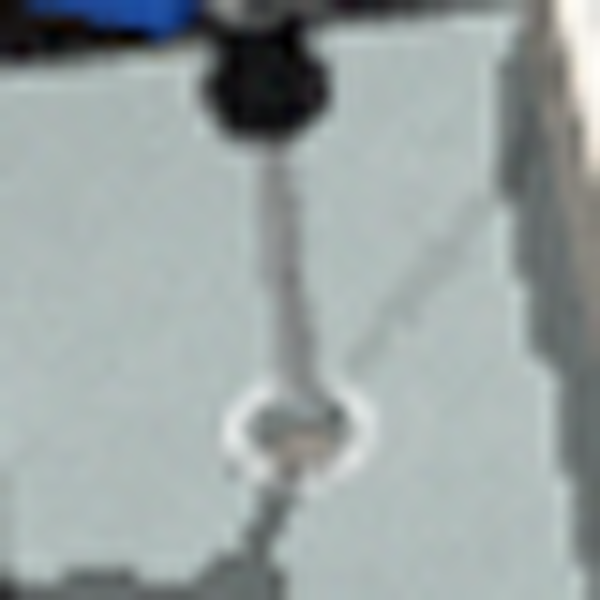

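```bash
python3 -m pendant '[{"rx":0,"ry":0,"rz":0,"tx":0,"ty":0,"tz":0.1,"gripper":1},{"rx":0,"ry":0,"rz":0,"tx":0,"ty":0,"tz":0.1,"gripper":1},{"rx":0,"ry":0,"rz":0,"tx":0,"ty":0,"tz":0.1,"gripper":1},{"rx":0,"ry":0,"rz":0,"tx":0,"ty":0,"tz":0.1,"gripper":1},{"rx":0,"ry":0,"rz":0,"tx":0,"ty":0,"tz":0,"gripper":1}]'
python3 -m pendant '[{"rx":0,"ry":0,"rz":0,"tx":0,"ty":0,"tz":0.1,"gripper":1},{"rx":0,"ry":0,"rz":0,"tx":0,"ty":0,"tz":0.1,"gripper":1},{"rx":0,"ry":0,"rz":0,"tx":0,"ty":0,"tz":0.1,"gripper":1},{"rx":0,"ry":0,"rz":0,"tx":0,"ty":0,"tz":0,"gripper":1}]'
python3 -m pendant '[{"rx":0,"ry":0,"rz":0,"tx":0,"ty":0,"tz":0.1,"gripper":1},{"rx":0,"ry":0,"rz":0,"tx":0,"ty":0,"tz":0,"gripper":1}]'
```

```text
t: 35.85
tool_pos: [0.5325, 0.085, 0.1784]
tool_rot: [0.0, 0.996, 0.091, -0.001]
ft_force: [-0.6, 0.0, -1.0]
gripper_width: 0.0111
t: 36.25
tool_pos: [0.5325, 0.085, 0.1695]
tool_rot: [0.0, 0.996, 0.091, -0.001]
ft_force: [-0.9, 0.0, -0.2]
gripper_width: 0.011
t: 36.45
tool_pos: [0.5331, 0.0852, 0.1672]
tool_rot: [0.0, 0.996, 0.091, 0.0]
ft_force: [-0.2, -0.3, 2.4]
gripper_width: 0.0114
```

```bash
python3 -m pendant '[{"rx":0,"ry":0,"rz":0,"tx":0,"ty":0,"tz":0.1,"gripper":1},{"rx":0,"ry":0,"rz":0,"tx":0,"ty":0,"tz":0,"gripper":1}]'
python3 -m pendant '[{"rx":0,"ry":0,"rz":0,"tx":0,"ty":0,"tz":0.1,"gripper":1},{"rx":0,"ry":0,"rz":0,"tx":0,"ty":0,"tz":0,"gripper":1}]'
python3 -m pendant '[{"rx":0,"ry":0,"rz":0,"tx":0,"ty":0,"tz":0.08,"gripper":1},{"rx":0,"ry":0,"rz":0,"tx":0,"ty":0,"tz":0,"gripper":1}]'
```

```text
t: 36.65
tool_pos: [0.5332, 0.0852, 0.1643]
tool_rot: [0.0, 0.996, 0.091, 0.0]
ft_force: [0.3, 0.3, 2.4]
gripper_width: 0.0112
t: 36.85
tool_pos: [0.5334, 0.0853, 0.1621]
tool_rot: [0.0, 0.996, 0.091, 0.001]
ft_force: [-1.4, -0.8, 7.7]
gripper_width: 0.0113
t: 37.05
tool_pos: [0.534, 0.0856, 0.1617]
tool_rot: [0.001, 0.996, 0.091, 0.001]
ft_force: [-3.4, -1.4, 15.1]
gripper_width: 0.0114
```

```bash
python3 -m pendant '[{"rx":0,"ry":0,"rz":0,"tx":0,"ty":0,"tz":-0.02,"gripper":1},{"rx":0,"ry":0,"rz":0,"tx":0,"ty":0,"tz":0,"gripper":1},{"rx":0,"ry":0,"rz":0,"tx":0,"ty":0,"tz":0,"gripper":1},{"rx":0,"ry":0,"rz":0,"tx":0,"ty":0,"tz":0,"gripper":1},{"rx":0,"ry":0,"rz":0,"tx":0,"ty":0,"tz":0,"gripper":1},{"rx":0,"ry":0,"rz":0,"tx":0,"ty":0,"tz":0,"gripper":1}]'
python3 - <<'E'
from plan import *
q=get_image('side')
for t,z in(("beaker_center",.1725),("beaker_mouth",.12)):
    u=tip_of(q,t)[:1]; print(t,[(v['p'],atz(q,v['pixel'],z)) for v in u])
x=trace(q,"beaker")[0]; c=cloud(q,x['region']); print(x['p'],np.percentile(c,[2,50,98],axis=0))
im=q['image'][150:330,220:420]; cv2.imwrite('pics/c8.png',cv2.resize(im,(600,540),interpolation=cv2.INTER_CUBIC))
E
```

```text
t: 37.65
tool_pos: [0.5338, 0.0856, 0.1618]
tool_rot: [0.0, 0.996, 0.091, 0.001]
ft_force: [-3.3, -0.6, 13.9]
gripper_width: 0.0116
beaker_center [(0.59, array([ 0.65 , -0.101,  0.172]))]
beaker_mouth [(0.76, array([ 0.648, -0.101,  0.12 ]))]
0.61 [[ 0.618 -0.133  0.123]
 [ 0.64  -0.124  0.203]
 [ 0.667 -0.083  0.227]]
```

View pics/c8.png

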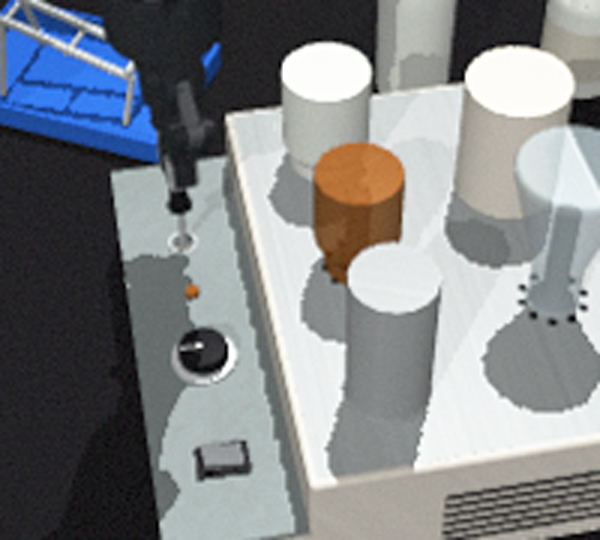

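The picture shows the beaker standing upside down over the peg (around 393,330). The rod is in the hole (183,241) with the fingers still gripping the probe, and the jars stand undisturbed. I'll hand the job in.

```bash
python3 -c "
from h import *
print(finish_job()); s=get_state(); print(s['t'],s['ft_force'],s['gripper_width'],s['tool_pos'])"
```

```text
the job is handed in; nothing more can be done
None
the job is handed in; nothing more can be done
```

I put the beaker upside down over the bare peg and pressed the reset button all the way down with the probe. The job is handed in at about 37.7 s of the 67 s allowed. The system gave no verdict, and I could not read the state after handing in.

- **Beaker:** I gripped it from the base end, turned it mouth down and lowered it until the deck pushed back with about 14 N. I eased that off before opening the fingers. After release it measured about 0.1° off upright, at most 4 mm off the peg's centre and with its base at about 226 mm, against 225 mm for a flat rim. The last picture shows it still standing on the peg, with the jars and rear ware where they were.
- **Probe and button:** The rod went through the hole without catching. The button met it with the tip at about 60 mm and stopped it at about 55 mm, which matches the full 6 mm of travel. The push then held at about 14 N for 0.5 s, with the grip set to 70 N.
- **Readings that disagreed:**
  - The gripper showed 11 mm on the 13 mm handle, but the probe was firmly held and did not slip.
  - A side force of about 3 N suggests the rod leans slightly on something.
  - The networks gave a few false probe and peg positions, which I set aside in favour of the pictures and the arm's own position.
- **Not checked:** I did not measure the screwdriver and spatula again after the probe was lifted out. Both were still in the rack in the picture taken then.

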